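# Close and pile up the sterilising boxes

## Task

Pack the two steel boxes of clean glassware for the steriliser: stand the large open box in the middle of the perforated tray with its long sides along the tray's long sides, cover it with the lid that fits, stand the small box squarely in the sunken panel of that lid, and cover it with its own lid. The lids are drying on the sloping wire rack; push each one right down on its box. Keep the boxes level so the glass does not slide out, and leave the beaker, culture dish, slide bundle and forceps where they are.

Things in the scene. Friction and masses are not known exactly. Their poses are not given: they have to be found in the camera images.
- box_large: Large open-topped rectangular stainless box, 91 long (x) x 55 wide (y) x 36 high, walls 2 mm, two banded bundles of glass slides inside, up to 14 mm above its underside. Origin: centre of its underside; z up. It stands upright on the worktop in front of the sink or between sink and tray. It can be gripped across its 55 mm width.
- box_small: Small open-topped rectangular stainless box, 69 long (x) x 41 wide (y) x 32 high, walls 2 mm, with two low piles of cover glasses inside. Origin: centre of its underside; z up. It stands upright on the worktop, in the other of these two places. Grip across the 41 mm width.
- lid_large: Steel slip lid of the large box, 100 long (x) x 64 wide (y) x 20 high, open below, skirt 15 deep inside, 96 x 60 inside (2.5 mm play). Origin: skirt's lower edge, middle of one short end (the low end on the rack); x runs into the lid, z out of its top; middle of the open underside at x = +50. Lies open side down on the sloping rack. Seated, skirt edge is 21 mm above the box's underside.
- lid_small: Steel slip lid of the small box, 78 long (x) x 50 wide (y) x 20 high, skirt 15 deep inside, 74 x 46 inside (2.5 mm play). Origin and axes as for the large lid; middle of the open underside at x = +39. Lies on the rack beside the large lid, left or right of it. Seated, skirt edge is 17 mm above the box's underside.
- lid_large_panel (a point): Centre of the large lid's flat top panel (76 x 48, sunk 3 mm inside a raised border; the small box stands in it), 17 mm above the skirt's lower edge, axes as the lid's. Seated it is 38 mm above the underside of the large box.
- lid_small_panel (a point): Centre of the small lid's sunken top panel (56 x 30), 17 mm above the skirt's lower edge, axes as the lid's. Seated it is 34 mm above the underside of the small box.
- tray: Fixed shallow perforated metal tray, 125 (x) x 150 (y, its long side), floor 2 mm thick, rim 12 mm high and 5 mm thick. Origin: centre of its underside.
- drainer: Fixed wire draining rack, 224 wide (y), 130 deep; wires rise 30 degrees from its front (-x, 30 mm high) to its back (94 mm high), lower ends turned up 20 mm square to the slope. Origin: centre of its foot. Slope normal in its frame: (-0.5, 0, 0.866). The two lids lie side by side, long sides up the slope, centres about 110 mm apart, low ends at the turned-up wires.
- beaker_b: Bystander: glass beaker, 54 mm across, 70 high. Origin: centre of its underside.
- culture_dish: Bystander: closed culture dish, 90 mm across, 17 high. Origin: centre of its underside.
- slide_stack: Bystander: banded bundle of glass slides, 27 x 76 (y) x 12 high. Origin: centre of its underside.
- forceps: Bystander: steel forceps lying flat, 127 long (y), 8 high. Origin: centre of its underside.

How it is judged (in metres and radians):
At the end, for the whole second after the job is handed in: Large box flat in the tray, within 20 mm of its middle each way and 8 degrees of its long side; each lid fully down on its own box (2.5 mm height, 6 mm centre, 8 degrees); small box flat in the large lid's sunken panel (6 mm, 8 degrees); all upright within 3 degrees and at rest (x of box_large in the frame of tray between -0.02 and 0.02 m and y of box_large in the frame of tray between -0.02 and 0.02 m and z of box_large in the frame of tray between 0 and 0.005 m and angle between the x axis of box_large and the y axis of tray, either way round below 0.14 rad and angle between each of box_large, lid_large_panel, lid_small_panel, box_small's own z axis and vertical below 0.05 rad and horizontal distance between lid_large_panel and box_large below 0.006 m and z of lid_large_panel in the frame of box_large between 0.0355 and 0.0405 m and angle between the x axis of lid_large_panel and the x axis of box_large, either way round below 0.14 rad and horizontal distance between lid_small_panel and box_small below 0.006 m and z of lid_small_panel in the frame of box_small between 0.0315 and 0.0365 m and angle between the x axis of lid_small_panel and the x axis of box_small, either way round below 0.14 rad and horizontal distance between box_small and lid_large_panel below 0.006 m and z of box_small in the frame of lid_large_panel between -0.0025 and 0.0025 m and angle between the x axis of box_small and the x axis of lid_large_panel, either way round below 0.14 rad and linear speed of each of box_large, lid_large, box_small, lid_small below 0.01 m/s); the robot touches nothing.
It fails at once if the beaker, culture dish, slide bundle or forceps is moved by more than 25 mm (distance of any of beaker_b, culture_dish, slide_stack, forceps from where it was at the start of the episode above 0.025 m).
It fails at once if a box is tipped by more than 30 degrees (angle between any of box_large, box_small's own z axis and vertical above 0.52 rad).
It also fails if it takes over 72 s, if anything falls off the work surface, if the arm or the gripper's body presses on something with over 40 N, if the wrist force passes 120 N, or if a joint passes its speed limit or range.

## Robot

A 6-joint arm with a two-finger parallel gripper is mounted at the origin on a cart in front of the work surface, level with it; the furniture and walls round the work are solid. World frame = base frame: x ahead of the robot, y to its left, z up, the work surface at z = 0. Lengths are in m, angles in degrees, forces in N, time in s.
With the tool pointing down it reaches from about 0.275 to 0.775 m from the base axis. Payload 14.6 kg.
Tool frame: the origin (TCP) lies on the centre line of the jaws, within the pads' length; the fingertips stand 22 mm ahead of it and the grasp point (between the pads) lies 3 mm ahead of it; z points along the fingers, y is the direction in which the jaws open and shut (so a half turn about z gives the same grasp; the last joint's range is limited). The gripper opens to 85 mm and grips with 20 to 120 N. Pads are 22 mm wide; open, the fingers measure 114 mm over their backs; the gripper's body (76 mm by 85 mm) begins 54 mm behind the grasp point. The pads swing forward as they close: fully open they stand 13 mm farther back than shut.
Start: joints at [62.034, 15.075, -2.767, 72.158, 0, 81.102], TCP at [0.172, 0.496, 0.217] pointing down, gripper open.
Joint ranges: [-151.79, 151.79], [-50.71, 97.33], [-67.44, 78.34], [-121.81, 120.89], [-77.56, 73.72], [-180, 180]. Speed limits (degrees/s): [108.29, 108.29, 147.25, 159.86, 180, 180].

## Interface

Orientations are given as a 3x3 rotation matrix whose columns are the frame's x, y, z axes.
In Python, from workcell import * gives the robot as it stands.
- The arm moves only by the tool step_arm, never from a script. Its argument "commands" is a list of rows, each a list of 6 numbers: the shift along the tool's x, y, z in units of 80 mm (1.0 is 80 mm), then the turn, a rotation vector about the tool's x, y, z in units of 180 degrees (1.0 is 180 degrees). A call has 1 to 20 rows; each row is the pose to reach, as a shift and turn from the pose commanded when the call began, along the tool's axes at that moment, turning the shorter way round; what a row does not reach only later rows make up. A row lasts 1/8 s, in which the tool goes at most 62.5 mm and 10.7 degrees, less where a joint would pass 70% of its speed; a pose out of reach is approached as far as the arm can. A call with a number of a shift or a turn outside -1 to 1 is refused whole. A call with a gripper value outside its range is refused whole. "jaw" is the closure, from -1 (fully open) to 1 (shut), set as the call begins (left out, the last holds). The fingers move at their own pace and stop on an object; "force" is the grip in N (left out, the last holds). Time passes only in rows, so rows that repeat a pose let the fingers close. It gives the time, the measured TCP pose, the force and the opening at its end, in the units of the state.
- sense(): the state, without advancing time (a new reading comes with each control period).
- snapshot(name): name is "side" or "top" or "wrist"; returns a dict with "img" (480x640x3 uint8, blue, green, red), "camera_matrix" (3x3 intrinsics, pixels), "R" (3x3) and "t" (3): a world point X has camera coordinates R X + t. Camera axes: x right, y down, z forward; pixel columns grow to the right and rows downward; lengths in m; the calibration is good to about 2 mm. A picture is of the moment at which its call begins. There is no depth.
- hand_in(): hands the job in, once; it reports no verdict.
The state is a dict: "clock": time; "qpos": joint angles; "dq": joint speeds; "effort": joint torques, N m; "tool_pos": TCP position; "tool_rot": TCP orientation; "contact_force": force on the tool from outside, world axes, zero at the start; "moment": the same for the moment, N m; "width": finger opening in m.
Only numpy, scipy, OpenCV 4.12 (cv2) and the standard library are available. Lean on these libraries where they do the work, as an engineer would, in place of code of your own. Each camera call takes 0.05 s, during which the arm holds its last target. There are 200 camera calls.

## Working session

There is one attempt and no reset: what is moved stays moved. The work goes in short steps, Python scripts to look and compute and a tool call to move; the robot and the scene stay as the last step left them, time stands still between calls to the robot, and variables do not carry over. Pictures are saved under pics/ and viewed, and the job is handed in when it is done.

Besides the shell and the picture viewer there is one more tool, called after "Call:" in YAML: its name, and indented under it one key for each argument. step_arm: Moves the arm, as the interface text tells. Its arguments: {"type":"object","properties":{"commands":{"type":"array"},"jaw":{"type":"number"},"force":{"type":"number"}},"required":["commands"]}

```bash
mkdir -p pics; ls; python3 - <<'E'
from workcell import *
import cv2,numpy as np
s=sense();print({k:np.round(v,3).tolist() for k,v in s.items()})
for n in("side","top","wrist"):
    d=snapshot(n);cv2.imwrite(f"pics/{n}0.png",d["img"]);np.savez(f"pics/{n}0.npz",**d)
    print(n,d["camera_matrix"].tolist(),(-d["R"].T@d["t"]).round(3),d["R"].round(3).tolist())
E
```

```text
pics
{'clock': 0.0, 'qpos': [62.034, 15.099, -2.803, 72.157, 0.003, 81.103], 'dq': [0.079, -0.008, 0.146, -0.036, -0.021, 0.019], 'effort': [0.004, -63.761, 38.457, 0.013, 0.0, -0.0], 'tool_pos': [0.171, 0.496, 0.217], 'tool_rot': [[-0.945, 0.327, -0.001], [0.327, 0.945, -0.001], [0.0, -0.001, -1.0]], 'contact_force': [0.612, -0.927, 0.556], 'moment': [0.014, -0.063, -0.019], 'width': 0.086}
side [[474.4107827733158, 0.0, 316.2908626369886], [0.0, 474.4107827733158, 237.09440410763554], [0.0, 0.0, 1.0]] [-0.039 -0.798  0.957] [[0.829, -0.56, -0.003], [-0.365, -0.537, -0.761], [0.424, 0.631, -0.649]]
top [[574.7164613085071, 0.0, 325.3549801484114], [0.0, 574.7164613085071, 236.7333691196789], [0.0, 0.0, 1.0]] [0.293 0.058 1.576] [[-0.02, -1.0, -0.021], [-0.989, 0.023, -0.148], [0.149, 0.017, -0.989]]
wrist [[360.5804820456161, 0.0, 316.4713688200219], [0.0, 360.5804820456161, 239.9658737834588], [0.0, 0.0, 1.0]] [0.103 0.52  0.373] [[0.326, 0.945, -0.001], [0.906, -0.312, 0.285], [0.269, -0.094, -0.958]]
```

View pics/top0.png

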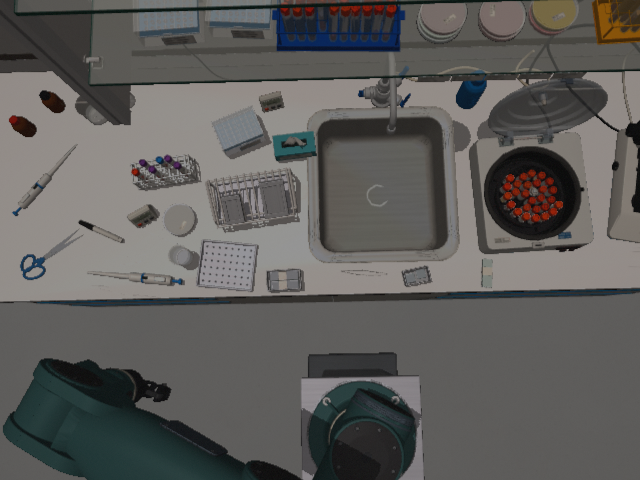

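View pics/side0.png

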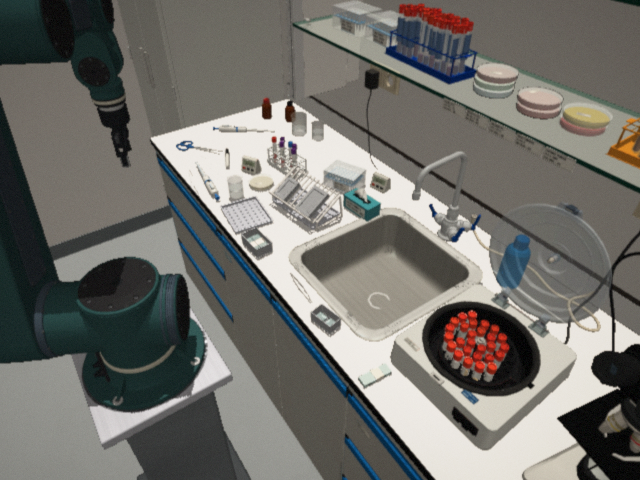

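View pics/wrist0.png

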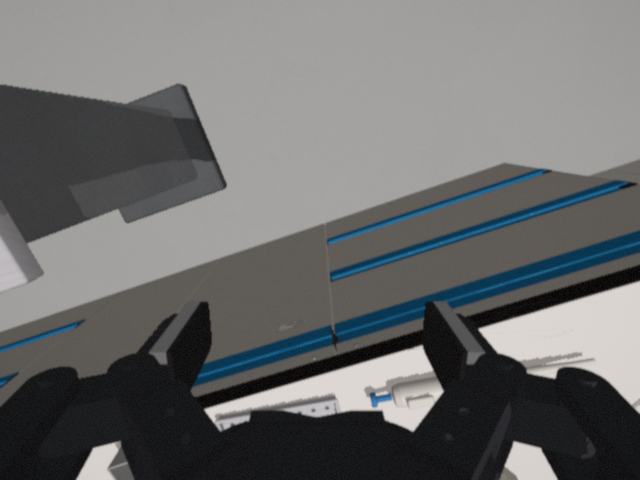

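The top picture shows the tray at about (228,265), a box at (285,280), another at (417,276), the rack at (255,200) and the forceps at (363,272). I'll enlarge crops of these.

```bash
python3 - <<'E'
import cv2
i=cv2.imread("pics/top0.png")
cv2.imwrite("pics/topA.png",cv2.resize(i[160:300,180:320],(800,800),interpolation=cv2.INTER_CUBIC)[:,:][0:800])
a=i[230:300,190:310];cv2.imwrite("pics/tA.png",cv2.resize(a,None,fx=6.5,fy=6.5,interpolation=cv2.INTER_CUBIC))
a=i[160:240,200:310];cv2.imwrite("pics/tB.png",cv2.resize(a,None,fx=7,fy=7,interpolation=cv2.INTER_CUBIC))
a=i[250:300,390:440];cv2.imwrite("pics/tC.png",cv2.resize(a,None,fx=10,fy=10,interpolation=cv2.INTER_CUBIC))
E
rm pics/topA.png
```

```text
(no output)
```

View pics/tA.png

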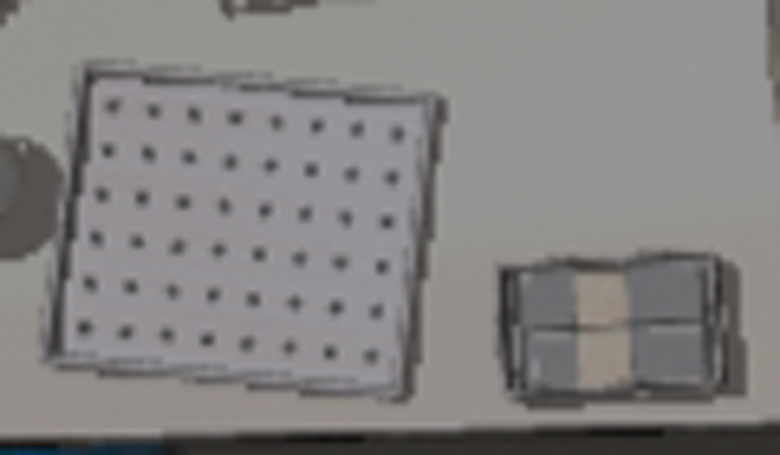

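View pics/tB.png

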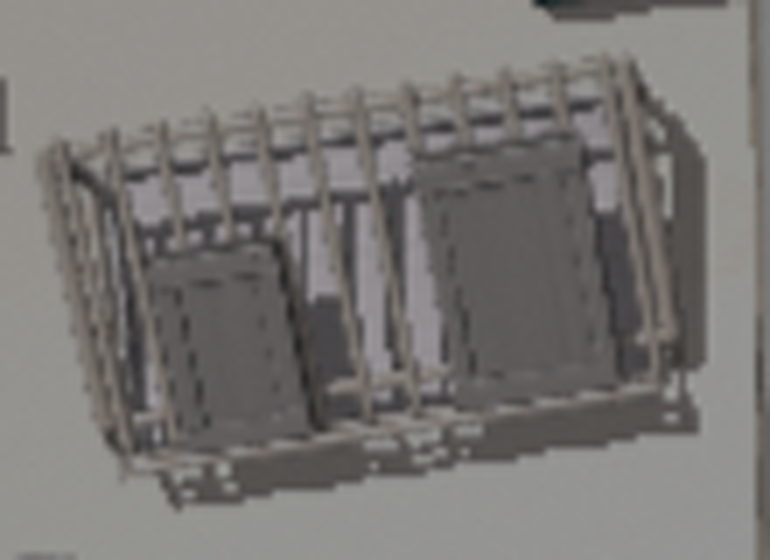

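View pics/tC.png

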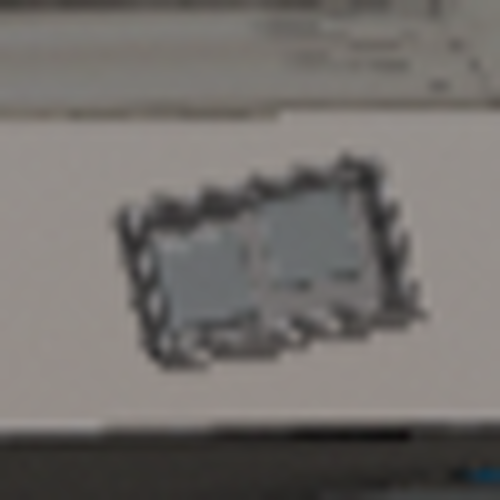

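```bash
cat > h.py <<'E'
import numpy as np,cv2
from scipy.spatial.transform import Rotation as Ro
def back(d,uv,z):
    K,R,t=d["camera_matrix"],d["R"],d["t"]
    c=-R.T@t; uv=np.atleast_2d(uv).astype(float)
    r=np.c_[(uv-K[[0,1],[2,2]])/K[0,0],np.ones(len(uv))]@R
    return c+r*((z-c[2])/r[:,2])[:,None]
def proj(d,X):
    p=np.atleast_2d(X)@d["R"].T+d["t"]; p=p@d["camera_matrix"].T
    return p[:,:2]/p[:,2:]
def rect(P):  # centre, edge lengths, yaw of edge 0-1
    P=np.asarray(P); e=np.roll(P,-1,0)-P
    return P.mean(0).round(4),np.linalg.norm(e,axis=1).round(4),np.degrees(np.arctan2(e[:,1],e[:,0])).round(1)
def fit(d,uv,X0,mdl):
    "fit x,y,yaw(z given by mdl pts) so that model pts project on uv"
    from scipy.optimize import least_squares
    f=lambda p:(proj(d,place(mdl,p))-uv).ravel()
    r=least_squares(f,X0); return r.x,np.sqrt((r.fun**2).mean())
def place(m,p):
    c,s=np.cos(p[2]),np.sin(p[2]); m=np.asarray(m,float)
    return np.c_[p[0]+c*m[:,0]-s*m[:,1],p[1]+s*m[:,0]+c*m[:,1],m[:,2]]
def down(yaw,tilt=0):
    "tool rotation: tool x at world yaw, z down; tilt turns about tool y"
    a=np.radians(yaw); x=np.array([np.cos(a),np.sin(a),0]); z=np.array([0,0,-1.])
    return np.c_[x,np.cross(z,x),z]@Ro.from_euler("y",tilt,degrees=True).as_matrix()
def rel(p0,R0,p1,R1):
    return np.r_[R0.T@(np.asarray(p1)-p0)/.08, Ro.from_matrix(R0.T@R1).as_rotvec()/np.pi].round(4)
def ld(n): return dict(np.load(f"pics/{n}.npz"))
def snap(n,name,s=None):
    from workcell import snapshot
    d=snapshot(name); cv2.imwrite(f"pics/{n}.png",d["img"]); np.savez(f"pics/{n}.npz",**d); return d
E
python3 - <<'E'
from h import *
d=ld("top0")
A=lambda p:np.array(p)/6.5+[190,230]-0.4
B=lambda p:np.array(p)/7+[200,160]-0.4
C=lambda p:np.array(p)/10+[390,250]-0.4
print("tray",rect(back(d,A([(83,66),(440,97),(405,395),(48,362)]),.012)))
print("boxA",rect(back(d,A([(502,265),(720,255),(724,393),(510,398)]),.034)))
print("boxC",rect(back(d,C([(125,215),(370,165),(410,315),(160,360)]),.032)))
print("rackfront top",back(d,B([(125,470),(660,385)]),.047).round(3))
print("rackback top",back(d,B([(45,155),(625,62)]),.094).round(3))
print("beaker",back(d,[[182,257]],.035).round(3),"forceps",back(d,[[340,271],[387,274]],.0).round(3),"slides",back(d,[[487,273]],.0))
T=lambda X:print(proj(d,X))
s0=ld("wrist0")
import math
E
```

```text
tray (array([0.4563, 0.3562, 0.012 ]), array([0.153 , 0.1265, 0.1513, 0.1261]), array([-96.3, 173.2,  83.5,  -6.1]))
boxA (array([0.4097, 0.1982, 0.034 ]), array([0.0906, 0.0571, 0.0884, 0.0552]), array([ -88.6, -179.1,   90.1,    3.1]))
boxC (array([ 0.4129, -0.1566,  0.032 ]), array([0.0673, 0.0414, 0.068 , 0.0398]), array([ -79.7, -167.7,   98.9,   11.3]))
rackfront top [[0.557 0.376 0.047]
 [0.585 0.169 0.047]]
rackback top [[0.671 0.398 0.094]
 [0.701 0.177 0.094]]
beaker [[0.478 0.475 0.035]] forceps [[ 0.434  0.047  0.   ]
 [ 0.423 -0.081  0.   ]] slides [[ 0.4192017  -0.35418157  0.        ]]
```

```bash
cat >> h.py <<'E'
import json,os
def load():
    j=json.load(open("cmd.json")); return np.array(j["p"]),np.array(j["R"])
def plan(wps,maxc=.98,save=True):
    """wps: list of (pos,R[,extra rows]); prints calls from the commanded pose; slack rows added"""
    p,R=load(); k=0
    for w in wps:
        p1,R1=np.array(w[0],float),w[1]; ex=w[2] if len(w)>2 else 1
        n=1
        while True:
            rv=Ro.from_matrix(R.T@R1).as_rotvec(); ok=True; q,Q=p,R; rows=[]
            for i in range(1,n+1):
                qi=p+(p1-p)*i/n; Qi=R@Ro.from_rotvec(rv*i/n).as_matrix()
                r=rel(q,Q,qi,Qi); r=np.r_[r[:3].round(3),r[3:].round(4)]
                if abs(r[:3]).max()>maxc: ok=False;break
                rows.append(r); q,Q=q+Q@r[:3]*.08,Q@Ro.from_rotvec(r[3:]*np.pi).as_matrix()
            if ok: break
            n+=1
        for i,r in enumerate(rows):
            m=int(np.ceil(max(np.linalg.norm(r[:3])*80/60,np.linalg.norm(r[3:])*180/10.4)-.02))
            if i==n-1: m+=ex
            print("x%d"%max(m,1),json.dumps((r+0.).tolist()))
        p,R=q,Q
    print("end",p.round(4),"yaw",np.degrees(np.arctan2(R[1,0],R[0,0])).round(2))
    if save: json.dump({"p":p.tolist(),"R":R.tolist()},open("cmd.json","w"))
E
python3 - <<'E'
from h import *
json.dump({"p":[.172,.496,.217],"R":down(160.93).tolist()},open("cmd.json","w"))
plan([([.41,.20,.19],down(91))])
E
```

```text
x2 [-0.804, -0.505, 0.068, 0.0, 0.0, 0.0777]
x2 [-0.902, -0.296, 0.067, 0.0, 0.0, 0.0777]
x2 [-0.947, -0.068, 0.068, 0.0, 0.0, 0.0777]
x2 [-0.936, 0.162, 0.067, 0.0, 0.0, 0.0777]
x3 [-0.869, 0.383, 0.068, 0.0, 0.0, 0.0777]
end [0.41 0.2  0.19] yaw 91.0
```

Call:
step_arm:
  commands:
    - [-0.804, -0.505, 0.068, 0, 0, 0.0777]
    - [-0.804, -0.505, 0.068, 0, 0, 0.0777]

```text
clock: 0.4
tool_pos: [0.22, 0.4351, 0.2118]
tool_rot: [[-0.835, 0.55, -0.0], [0.55, 0.835, -0.001], [-0.0, -0.001, -1.0]]
contact_force: [-0.1, 0.5, 0.2]
width: 0.0851
```

Call:
step_arm:
  commands:
    - [-0.902, -0.296, 0.067, 0, 0, 0.0777]
    - [-0.902, -0.296, 0.067, 0, 0, 0.0777]

```text
clock: 0.65
tool_pos: [0.2678, 0.376, 0.2065]
tool_rot: [[-0.677, 0.736, -0.0], [0.736, 0.677, -0.0], [-0.0, -0.0, -1.0]]
contact_force: [0.3, 0.3, -0.4]
width: 0.0854
```

Call:
step_arm:
  commands:
    - [-0.947, -0.068, 0.068, 0, 0, 0.0777]
    - [-0.947, -0.068, 0.068, 0, 0, 0.0777]

```text
clock: 0.9
tool_pos: [0.3155, 0.3172, 0.2011]
tool_rot: [[-0.48, 0.877, -0.0], [0.877, 0.48, -0.0], [-0.0, -0.0, -1.0]]
contact_force: [0.0, -1.1, -0.2]
width: 0.0853
```

Call:
step_arm:
  commands:
    - [-0.936, 0.162, 0.067, 0, 0, 0.0777]
    - [-0.936, 0.162, 0.067, 0, 0, 0.0777]

```text
clock: 1.15
tool_pos: [0.3632, 0.2582, 0.1957]
tool_rot: [[-0.254, 0.967, -0.0], [0.967, 0.254, -0.0], [-0.0, -0.0, -1.0]]
contact_force: [-0.2, 0.5, 0.8]
width: 0.0853
```

Call:
step_arm:
  commands:
    - [-0.869, 0.383, 0.068, 0, 0, 0.0777]
    - [-0.869, 0.383, 0.068, 0, 0, 0.0777]
    - [-0.869, 0.383, 0.068, 0, 0, 0.0777]

```text
clock: 1.52
tool_pos: [0.4095, 0.2005, 0.1903]
tool_rot: [[-0.018, 1.0, -0.001], [1.0, 0.018, 0.0], [0.0, -0.001, -1.0]]
contact_force: [-0.2, 0.5, 0.2]
width: 0.0852
```

```bash
python3 - <<'E'
from h import *
from workcell import *
s=sense();print({k:np.round(s[k],4).tolist() for k in("clock","qpos","tool_pos","tool_rot","contact_force","width")})
snap("w1","wrist")
E
```

```text
{'clock': 1.525, 'qpos': [15.8183, 8.9791, -15.178, 65.8721, 0.0233, 104.7817], 'tool_pos': [0.4095, 0.2005, 0.1903], 'tool_rot': [[-0.0181, 0.9998, -0.0006], [0.9998, 0.0181, 0.0003], [0.0003, -0.0006, -1.0]], 'contact_force': [-0.2077, 0.481, 0.2167], 'width': 0.0852}
```

View pics/w1.png

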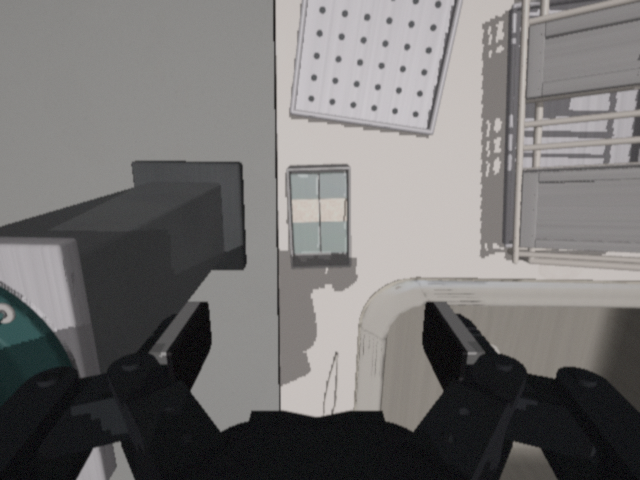

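The wrist picture shows the large box with its top corners at about (288,167)–(350,262), the near edge of the tray from (293,112) to (432,132), and the rack at upper right.

```bash
python3 - <<'E'
import cv2
i=cv2.imread("pics/w1.png")
cv2.imwrite("pics/w1A.png",cv2.resize(i[155:275,270:370],None,fx=6,fy=5,interpolation=cv2.INTER_CUBIC))
cv2.imwrite("pics/w1A.png",cv2.resize(i[155:275,270:370],None,fx=5,fy=5,interpolation=cv2.INTER_CUBIC))
E
```

```text
(no output)
```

View pics/w1A.png

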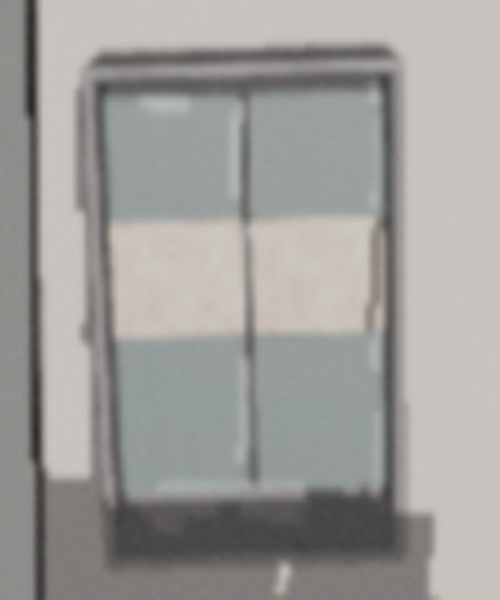

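```bash
python3 - <<'E'
from h import *
d=ld("w1")
uv=np.array([(88,68),(402,60),(406,556),(107,562)])/5+[270,155]-.4
m=[(45.5,27.5,36),(45.5,-27.5,36),(-45.5,-27.5,36),(-45.5,27.5,36)];m=np.array(m)/1000
print(rect(back(d,uv,.036)))
r=fit(d,uv,[.41,.2,1.57],m);print(r,np.degrees(r[0][2]))
print("tray",back(d,[(293,113),(431,132)],.012))
# finger tips in tool frame
p=np.array([.4095,.2005,.1903]);R=down(91)
for z in(.01,.02,.03):
  print(z,proj(d,[p+R@[x,y,z] for x in(-.011,.011) for y in(-.0425,.0425)]).round().tolist())
E
```

```text
(array([0.4126, 0.2005, 0.036 ]), array([0.0532, 0.0896, 0.0549, 0.0894]), array([   2.5,  -86.9, -177.7,   92. ]))
(array([0.41258824, 0.20038508, 1.61448053]), np.float64(0.7909189515038813)) 92.50292028473663
tray [[0.3874239  0.28951855 0.012     ]
 [0.50999673 0.27588215 0.012     ]]
0.01 [[232.0, 305.0], [400.0, 305.0], [229.0, 264.0], [403.0, 264.0]]
0.02 [[237.0, 296.0], [396.0, 297.0], [234.0, 257.0], [398.0, 258.0]]
0.03 [[240.0, 289.0], [392.0, 289.0], [238.0, 251.0], [394.0, 252.0]]
```

```bash
python3 - <<'E'
from h import *
from scipy.optimize import least_squares
d=ld("w1");p=np.array([.4095,.2005,.1903]);R=down(91)
uv=np.array([(207,303),(210,350),(425,303),(423,350)])
f=lambda a:(proj(d,[p+R@[x,s*a[0],a[1]] for s in(1,-1) for x in(.011,-.011)])-uv).ravel() 
for s in(1,-1):
  g=lambda a:(proj(d,[p+R@[x,q*a[0],a[1]] for q in(s,-s) for x in(.011,-.011)])-uv).ravel()
  r=least_squares(g,[.04,0]);print(s,r.x,r.fun.round())
print(d["R"]@R, (R.T@(-d["R"].T@d["t"]-p)))
E
```

```text
1 [-0.04215737 -0.03047194] [-1. -2.  1.  1.  1. -2. -2.  1.]
-1 [ 0.04215737 -0.03047194] [-1. -2.  1.  1.  1. -2. -2.  1.]
[[ 1.37244217e-03  9.99999007e-01  3.20692526e-04]
 [-9.58499523e-01  1.40691301e-03 -2.85090661e-01]
 [-2.85090829e-01  8.38868125e-05  9.58500502e-01]] [ 0.07286681  0.00016742 -0.15609227]
```

```bash
python3 - <<'E'
import cv2
i=cv2.imread("pics/w1.png")
cv2.imwrite("pics/w1B.png",cv2.convertScaleAbs(cv2.resize(i[280:480,60:260],None,fx=3,fy=3,interpolation=cv2.INTER_CUBIC),alpha=2.2,beta=20))
E
```

```text
(no output)
```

View pics/w1B.png

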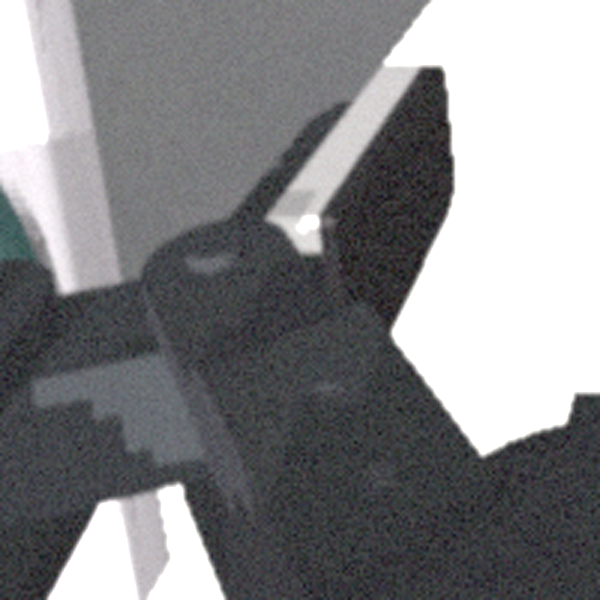

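The pad outlines put the open fingertips about 30 mm behind the TCP, not 22 mm ahead of it. I'll check that against the side view.

```bash
python3 - <<'E'
from h import *
from workcell import *
p=np.array([.4095,.2005,.1903]);R=down(91)
d=snap("s1","side")
q=proj(d,[p+R@[0,0,0],p+R@[0,.0425,.022],p+R@[0,-.0425,.022],p+R@[0,.0425,-.03],p+R@[0,-.0425,-.03]]);print(q.round(1))
c=q[0].astype(int);o=c-[60,75]
im=d["img"][o[1]:o[1]+120,o[0]:o[0]+120];im=cv2.resize(im,None,fx=5,fy=5,interpolation=cv2.INTER_CUBIC)
for k,u in enumerate(q): cv2.circle(im,tuple(((u-o+.4)*5).astype(int).tolist()),3,[(0,0,255),(0,255,0),(0,255,0),(255,0,0),(255,0,0)][k],-1)
cv2.imwrite("pics/s1A.png",im)
E
```

```text
[[249.4 195.3]
 [263.3 196.6]
 [236.7 206.9]
 [261.9 181.3]
 [234.5 191.5]]
```

View pics/s1A.png

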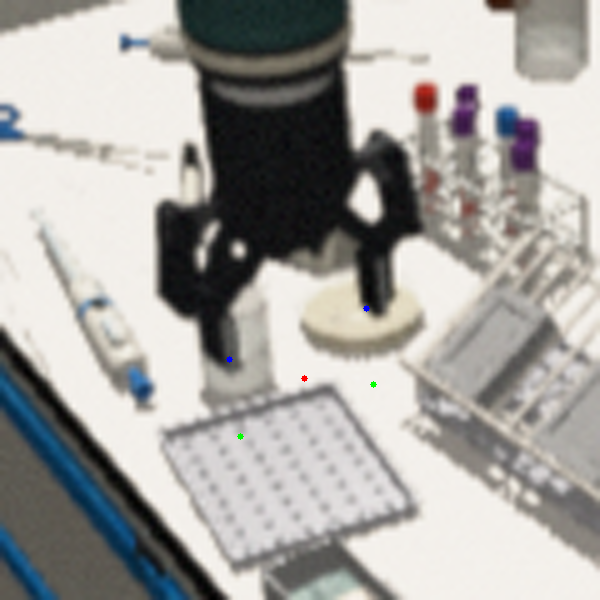

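The side view agrees. The blue marks, at tool z = −30 mm, sit on the real fingertips, so I'll use that measured tip offset. Next I descend part-way with the jaws narrowed and look again.

```bash
python3 - <<'E'
from h import *
plan([([.4126,.2004,.045],down(92.5))])
E
```

```text
x2 [0.002, 0.016, 0.906, 0.0, 0.0, -0.0042]
x3 [0.002, 0.017, 0.906, 0.0, 0.0, -0.0041]
end [0.4126 0.2004 0.045 ] yaw 92.49
```

Call:
step_arm:
  commands:
    - [0.002, 0.016, 0.906, 0, 0, -0.0042]
    - [0.002, 0.016, 0.906, 0, 0, -0.0042]
  jaw: -0.7
  force: 40

```text
clock: 1.88
tool_pos: [0.408, 0.2009, 0.1158]
tool_rot: [[-0.034, 0.999, -0.005], [0.999, 0.034, -0.001], [-0.001, -0.005, -1.0]]
contact_force: [0.5, 0.3, 0.6]
width: 0.0725
```

Call:
step_arm:
  commands:
    - [0.002, 0.017, 0.906, 0, 0, -0.0041]
    - [0.002, 0.017, 0.906, 0, 0, -0.0041]
    - [0.002, 0.017, 0.906, 0, 0, -0.0041]

```text
clock: 2.25
tool_pos: [0.4125, 0.2011, 0.0469]
tool_rot: [[-0.044, 0.999, 0.0], [0.999, 0.044, 0.0], [0.0, 0.0, -1.0]]
contact_force: [0.3, 0.1, 1.2]
width: 0.0725
```

```bash
python3 - <<'E'
from h import *
from workcell import *
s=sense();print({k:np.round(s[k],4).tolist() for k in("clock","tool_pos","contact_force","width")})
snap("w2","wrist")
E
```

```text
{'clock': 2.25, 'tool_pos': [0.4125, 0.2011, 0.0469], 'contact_force': [0.2776, 0.0894, 1.1751], 'width': 0.0725}
```

View pics/w2.png

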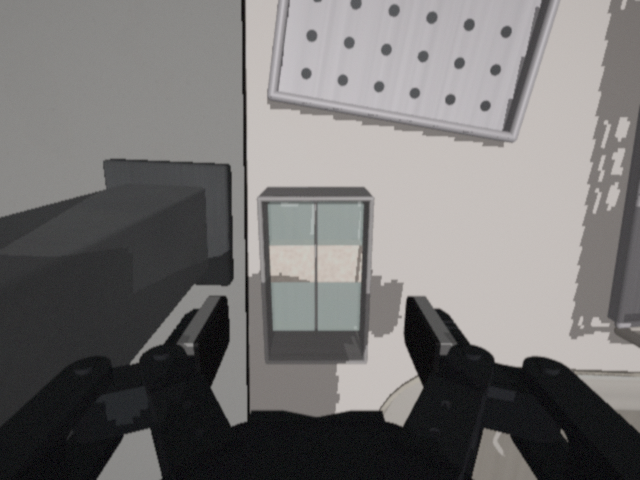

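The jaws straddle the box: tips at about (228,300) and (407,300), rim from (258,199) to (373,197) and down to row 360. I'll fit the box and plan the grip.

```bash
python3 - <<'E'
from h import *
d=ld("w2")
m=np.array([(45.5,27.5,36),(45.5,-27.5,36),(-45.5,-27.5,36),(-45.5,27.5,36)])/1000
uv=[(258,198),(373,197),(366,361),(264,361)]
r=fit(d,uv,[.41,.2,1.57],m);print(r,np.degrees(r[0][2]),rect(back(d,uv,.036)), proj(d,place(m,r[0])))
plan([([.4126,.2005,-.012],down(92.0),2)])
E
```

```text
(array([0.41213146, 0.20032264, 1.61413668]), np.float64(1.8513804562610594)) 92.48321904092533 (array([0.4121, 0.2007, 0.036 ]), array([0.0537, 0.0887, 0.0547, 0.0882]), array([   3.1,  -87.3, -177.4,   92. ])) [[256.27886858 195.48200739]
 [374.34975261 195.65322069]
 [366.34690653 363.73598072]
 [264.08319086 363.62102931]]
x3 [0.002, 0.0, 0.712, 0.0, 0.0, 0.0027]
end [ 0.4126  0.2005 -0.012 ] yaw 92.01
```

Call:
step_arm:
  commands:
    - [0.002, 0, 0.712, 0, 0, 0.0027]
    - [0.002, 0, 0.712, 0, 0, 0.0027]
    - [0.002, 0, 0.712, 0, 0, 0.0027]

```text
clock: 2.68
tool_pos: [0.4131, 0.2011, -0.0094]
tool_rot: [[-0.035, 0.999, 0.001], [0.999, 0.035, 0.0], [0.0, 0.001, -1.0]]
contact_force: [0.8, 0.8, 0.6]
width: 0.0727
```

Call:
step_arm:
  commands:
    - [0, 0, 0, 0, 0, 0]
    - [0, 0, 0, 0, 0, 0]
    - [0, 0, 0, 0, 0, 0]
    - [0, 0, 0, 0, 0, 0]
    - [0, 0, 0, 0, 0, 0]
  jaw: 1
  force: 50

```text
clock: 3.3
tool_pos: [0.4134, 0.2011, -0.0095]
tool_rot: [[-0.035, 0.999, 0.003], [0.999, 0.035, 0.001], [0.001, 0.003, -1.0]]
contact_force: [-3.1, -1.2, 17.4]
width: 0.0543
```

```bash
python3 - <<'E'
from h import *
from workcell import *
s=sense();print({k:np.round(s[k],4).tolist() for k in("clock","tool_pos","contact_force","width")})
snap("w3","wrist")
plan([([.4126,.2005,.045],down(92),0),([.4567,.3568,.045],down(83.7),1),([.4567,.3568,-.008],down(83.7),2)])
E
```

```text
{'clock': 3.3, 'tool_pos': [0.4134, 0.2011, -0.0095], 'contact_force': [-3.123, -1.1873, 17.4049], 'width': 0.0543}
x1 [0.0, 0.0, -0.712, 0.0, 0.0, 0.0]
x1 [0.644, 0.206, 0.0, 0.0, 0.0, 0.0154]
x1 [0.654, 0.175, 0.0, 0.0, 0.0, 0.0154]
x2 [0.661, 0.144, 0.0, 0.0, 0.0, 0.0154]
x3 [0.0, 0.0, 0.662, 0.0, 0.0, 0.0]
end [ 0.4567  0.3568 -0.008 ] yaw 83.69
```

View pics/w3.png

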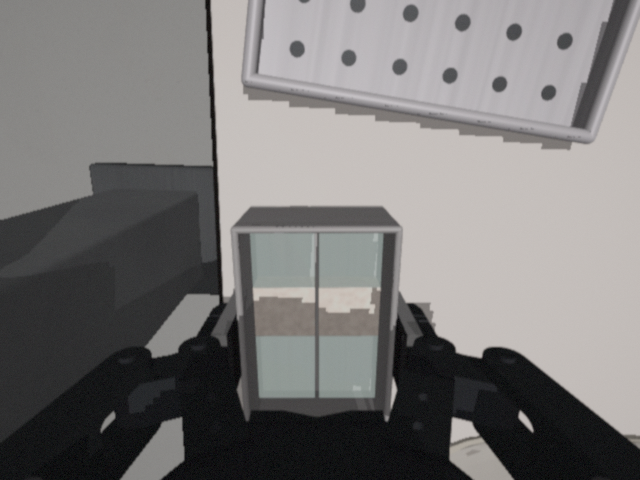

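Call:
step_arm:
  commands:
    - [0, 0, -0.35, 0, 0, 0]
    - [0, 0, -0.712, 0, 0, 0]

```text
clock: 3.6
tool_pos: [0.4122, 0.2007, 0.0473]
tool_rot: [[-0.035, 0.999, 0.001], [0.999, 0.035, 0.0], [0.0, 0.001, -1.0]]
contact_force: [0.2, 0.9, -1.6]
width: 0.0539
```

Call:
step_arm:
  commands:
    - [0.32, 0.1, 0, 0, 0, 0.0077]
    - [0.644, 0.206, 0, 0, 0, 0.0154]

```text
clock: 3.85
tool_pos: [0.4275, 0.2536, 0.0472]
tool_rot: [[0.015, 1.0, 0.002], [1.0, -0.015, 0.001], [0.001, 0.002, -1.0]]
contact_force: [-0.1, -0.8, -1.5]
width: 0.0542
```

Call:
step_arm:
  commands:
    - [0.654, 0.175, 0, 0, 0, 0.0154]

```text
clock: 3.98
tool_pos: [0.4419, 0.3053, 0.0471]
tool_rot: [[0.065, 0.998, 0.001], [0.998, -0.065, 0.0], [0.0, 0.001, -1.0]]
contact_force: [1.6, -0.4, -1.2]
width: 0.0541
```

Call:
step_arm:
  commands:
    - [0.35, 0.08, 0, 0, 0, 0.008]
    - [0.661, 0.144, 0, 0, 0, 0.0154]
    - [0.661, 0.144, 0, 0, 0, 0.0154]
    - [0.661, 0.144, 0, 0, 0, 0.0154]

```text
clock: 4.47
tool_pos: [0.456, 0.3565, 0.046]
tool_rot: [[0.109, 0.994, 0.0], [0.994, -0.109, -0.0], [-0.0, 0.0, -1.0]]
contact_force: [0.6, 0.1, -1.7]
width: 0.0543
```

```bash
python3 - <<'E'
from h import *
from workcell import *
s=sense();print({k:np.round(s[k],4).tolist() for k in("clock","tool_pos","tool_rot","contact_force","width")})
snap("w4","wrist")
E
```

```text
{'clock': 4.475, 'tool_pos': [0.456, 0.3565, 0.046], 'tool_rot': [[0.1095, 0.994, 0.0001], [0.994, -0.1095, -0.0001], [-0.0001, 0.0001, -1.0]], 'contact_force': [0.6065, 0.1175, -1.6992], 'width': 0.0543}
```

View pics/w4.png

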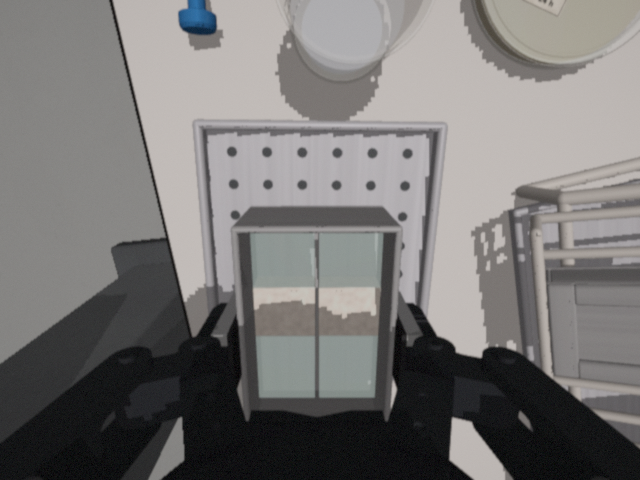

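The box hangs level between the pads, square over the tray: far rim corners at (234,229) and (400,229), tray rim from (197,123) to (445,127).

Call:
step_arm:
  commands:
    - [0, 0, 0.3, 0, 0, 0]
    - [0, 0, 0.55, 0, 0, 0]
    - [0, 0, 0.64, 0, 0, 0]
    - [0, 0, 0.656, 0, 0, 0]
    - [0, 0, 0.656, 0, 0, 0]

```text
clock: 5.15
tool_pos: [0.4566, 0.357, -0.0063]
tool_rot: [[0.11, 0.994, 0.001], [0.994, -0.11, 0.0], [0.0, 0.001, -1.0]]
contact_force: [0.9, 1.1, -1.1]
width: 0.0542
```

```bash
python3 - <<'E'
from h import *
from workcell import *
s=sense();print({k:np.round(s[k],4).tolist() for k in("clock","tool_pos","tool_rot","contact_force","width")})
d=ld("w4");p=np.array([.456,.3565,.046]);R=down(83.7)
X=back(d,[(234,229),(317,228.5),(400,229)],.046+.0455);print(((X-p)@R).round(4))
print("tray",back(d,[(196,122),(446,125)],.012))
E
```

```text
{'clock': 5.15, 'tool_pos': [0.4566, 0.357, -0.0063], 'tool_rot': [[0.11, 0.9939, 0.0007], [0.9939, -0.11, 0.0004], [0.0005, 0.0007, -1.0]], 'contact_force': [0.9469, 1.1297, -1.0572], 'width': 0.0542}
[[ 0.0436 -0.026  -0.0455]
 [ 0.0438  0.0003 -0.0455]
 [ 0.0437  0.0267 -0.0455]]
tray [[0.40471139 0.44061425 0.012     ]
 [0.52925472 0.42555038 0.012     ]]
```

Call:
step_arm:
  commands:
    - [0, 0, 0.02, 0, 0, 0]
    - [0, 0, 0.02, 0, 0, 0]
    - [0, 0, 0.02, 0, 0, 0]
    - [0, 0, 0.02, 0, 0, 0]
  jaw: -0.55

```text
clock: 5.65
tool_pos: [0.4563, 0.357, -0.0085]
tool_rot: [[0.11, 0.994, 0.0], [0.994, -0.11, 0.0], [0.0, 0.0, -1.0]]
contact_force: [-0.1, -1.1, 0.0]
width: 0.0661
```

Call:
step_arm:
  commands:
    - [0, 0, -0.5, 0, 0, 0]
    - [0, 0, -0.98, 0, 0, 0]
    - [0, 0, -0.98, 0, 0, 0]

```text
clock: 6.02
tool_pos: [0.4577, 0.3579, 0.0725]
tool_rot: [[0.11, 0.994, 0.004], [0.994, -0.11, 0.002], [0.003, 0.004, -1.0]]
contact_force: [-0.5, 0.1, 0.4]
width: 0.0662
```

Call:
step_arm:
  commands:
    - [0, 0, -0.5, 0, 0, 0]
    - [0, 0, -0.6, 0, 0, 0]
    - [0, 0, -0.6, 0, 0, 0]
    - [0, 0, -0.6, 0, 0, 0]

```text
clock: 6.52
tool_pos: [0.4557, 0.3567, 0.1165]
tool_rot: [[0.11, 0.994, -0.002], [0.994, -0.11, -0.001], [-0.001, -0.001, -1.0]]
contact_force: [-0.0, 0.0, 0.1]
width: 0.0665
```

```bash
python3 - <<'E'
from h import *
from workcell import *
s=sense();print({k:np.round(s[k],4).tolist() for k in("clock","qpos","tool_pos","tool_rot","contact_force","width")})
d=snap("w5","wrist")
E
```

```text
{'clock': 6.525, 'qpos': [29.9838, 23.0516, -6.7187, 60.3333, 0.0021, 126.2903], 'tool_pos': [0.4557, 0.3567, 0.1165], 'tool_rot': [[0.1098, 0.9939, -0.0016], [0.9939, -0.1098, -0.0009], [-0.001, -0.0015, -1.0]], 'contact_force': [-0.0194, 0.0184, 0.0629], 'width': 0.0665}
```

View pics/w5.png

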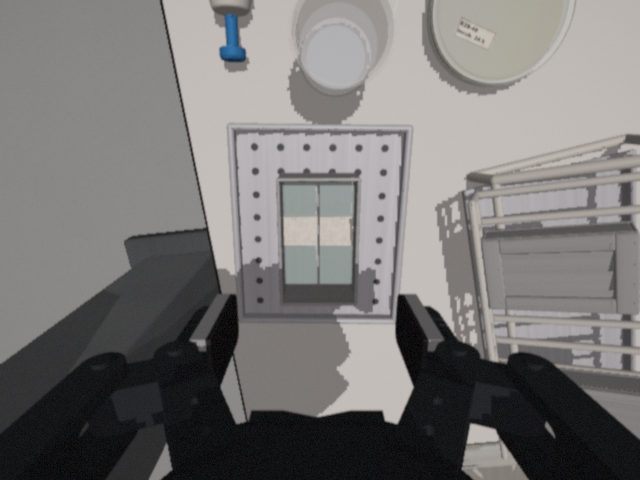

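The large box stands in the middle of the tray, rim about (277,176)–(360,300), tray (230,125)–(395,320). Next comes a view square to the rack slope over the large lid.

```bash
cat >> h.py <<'E'
YR=187.7
def slope(yaw=YR): return down(yaw,-30)
def sync():
    from workcell import sense
    s=sense(); U,_,V=np.linalg.svd(s["tool_rot"]); json.dump({"p":list(map(float,s["tool_pos"])),"R":(U@V).tolist()},open("cmd.json","w"))
    print({k:np.round(s[k],4).tolist() for k in("clock","tool_pos","contact_force","width")}); return s
E
python3 - <<'E'
from h import *
d=ld("top0")
B=lambda p:np.array(p)/7+[200,160]-0.4
print(slope().round(3))
L=back(d,[B((519,270))],.075)[0];S=back(d,[B((230,346))],.07)[0];print(L,S)
n=-slope()[:,2]
sync()
plan([(L+n*.10,slope(),3)])
E
```

```text
[[-0.858 -0.134  0.495]
 [-0.116  0.991  0.067]
 [-0.5    0.    -0.866]]
[0.62597143 0.21992644 0.075     ] [0.6001308  0.33148707 0.07      ]
{'clock': 6.575, 'tool_pos': [0.4557, 0.3567, 0.1166], 'contact_force': [-0.6489, -0.4283, -0.4741], 'width': 0.0658}
x4 [-0.539, 0.565, -0.188, -0.0505, -0.0393, -0.1876]
x4 [-0.782, 0.182, -0.042, -0.0505, -0.0394, -0.1876]
x7 [-0.749, -0.285, 0.047, -0.0505, -0.0393, -0.1876]
end [0.5764 0.2132 0.1616] yaw -172.3
```

Call:
step_arm:
  commands:
    - [-0.539, 0.565, -0.188, -0.0505, -0.0393, -0.1876]
    - [-0.539, 0.565, -0.188, -0.0505, -0.0393, -0.1876]
    - [-0.539, 0.565, -0.188, -0.0505, -0.0393, -0.1876]
    - [-0.539, 0.565, -0.188, -0.0505, -0.0393, -0.1876]
  jaw: -0.88

```text
clock: 7.08
tool_pos: [0.4957, 0.309, 0.132]
tool_rot: [[-0.452, 0.875, 0.175], [0.877, 0.472, -0.091], [-0.162, 0.112, -0.98]]
contact_force: [0.3, -1.0, -1.0]
width: 0.0803
```

Call:
step_arm:
  commands:
    - [-0.782, 0.182, -0.042, -0.0505, -0.0394, -0.1876]
    - [-0.782, 0.182, -0.042, -0.0505, -0.0394, -0.1876]
    - [-0.782, 0.182, -0.042, -0.0505, -0.0394, -0.1876]
    - [-0.782, 0.182, -0.042, -0.0505, -0.0394, -0.1876]

```text
clock: 7.58
tool_pos: [0.5357, 0.2608, 0.1469]
tool_rot: [[-0.819, 0.443, 0.364], [0.453, 0.889, -0.065], [-0.353, 0.112, -0.929]]
contact_force: [0.6, 0.4, 0.3]
width: 0.0802
```

Call:
step_arm:
  commands:
    - [-0.749, -0.285, 0.047, -0.0505, -0.0393, -0.1876]
    - [-0.749, -0.285, 0.047, -0.0505, -0.0393, -0.1876]
    - [-0.749, -0.285, 0.047, -0.0505, -0.0393, -0.1876]
    - [-0.749, -0.285, 0.047, -0.0505, -0.0393, -0.1876]
    - [-0.749, -0.285, 0.047, -0.0505, -0.0393, -0.1876]
    - [-0.749, -0.285, 0.047, -0.0505, -0.0393, -0.1876]
    - [-0.749, -0.285, 0.047, -0.0505, -0.0393, -0.1876]

```text
clock: 8.45
tool_pos: [0.577, 0.2137, 0.1627]
tool_rot: [[-0.858, -0.133, 0.497], [-0.115, 0.991, 0.068], [-0.501, 0.001, -0.865]]
contact_force: [-0.2, 0.5, 0.4]
width: 0.0803
```

```bash
python3 - <<'E'
from h import *
s=sync();print(s["tool_rot"].round(4).tolist(),s["qpos"].round(1));snap("w6","wrist")
E
```

```text
{'clock': 8.45, 'tool_pos': [0.577, 0.2137, 0.1627], 'contact_force': [-0.1779, 0.4548, 0.4158], 'width': 0.0803}
[[-0.8577, -0.1333, 0.4966], [-0.1149, 0.9911, 0.0677], [-0.5012, 0.001, -0.8653]] [ 14.4   7.4 -31.7  21.   -3.3   5.8]
```

View pics/w6.png

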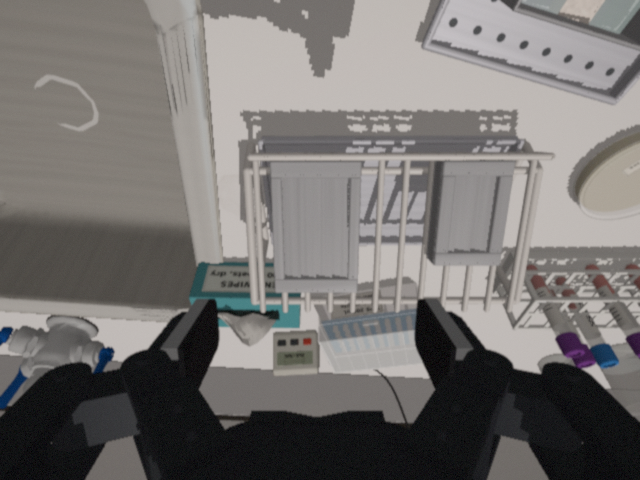

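Both lids are square in the view: the large one at about (271–360, 160–292), the small one at (430–512, 160–264). Enlarging.

```bash
python3 - <<'E'
import cv2
i=cv2.imread("pics/w6.png")
cv2.imwrite("pics/w6A.png",cv2.resize(i[145:305,250:380],None,fx=5,fy=3.75*4/3,interpolation=cv2.INTER_CUBIC)[:800])
E
python3 -c "
import cv2
i=cv2.imread('pics/w6.png')
cv2.imwrite('pics/w6A.png',cv2.resize(i[148:298,250:380],None,fx=4,fy=4,interpolation=cv2.INTER_CUBIC))
cv2.imwrite('pics/w6B.png',cv2.resize(i[148:298,410:540],None,fx=4,fy=4,interpolation=cv2.INTER_CUBIC))"
```

```text
(no output)
```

View pics/w6A.png

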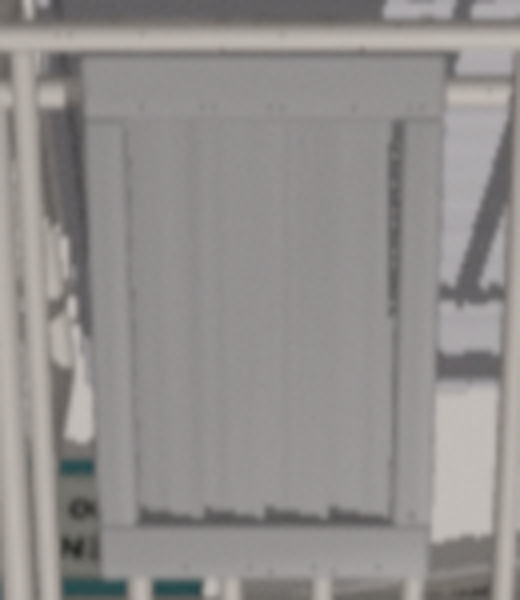

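View pics/w6B.png

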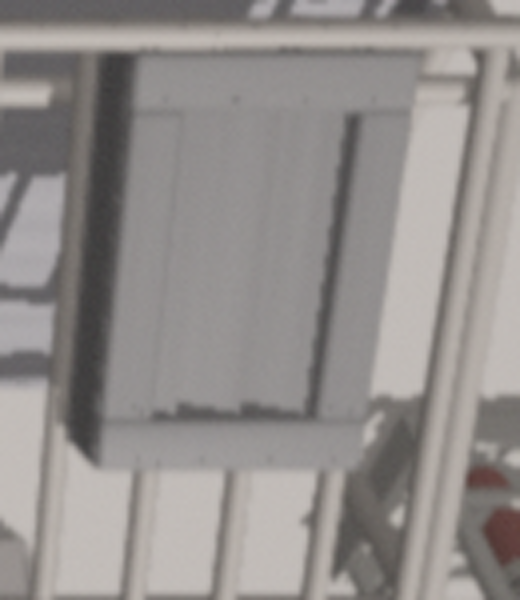

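```bash
cat >> h.py <<'E'
def fitlid(d,p,R,uv,mdl,x0=(0,0,.03),rot=True):
    "lid top-plane points (tool-frame x,y) -> centre in tool frame, in-plane angle; z free"
    from scipy.optimize import least_squares
    m=np.asarray(mdl,float)
    def pts(a):
        c,s=np.cos(a[3]),np.sin(a[3]); return np.c_[a[0]+c*m[:,0]-s*m[:,1],a[1]+s*m[:,0]+c*m[:,1],np.full(len(m),a[2])]
    f=lambda a:(proj(d,p+pts(a)@R.T)-uv).ravel()
    r=least_squares(f,list(x0)+[0.]); print("tool xyz mm",(r.x[:3]*1e3).round(1),"ang",np.degrees(r.x[3]).round(2),"res px",r.fun.round(1)); return r.x
E
python3 - <<'E'
from h import *
d=ld("w6");p,R=load()
f=lambda q,o:np.array(q)/4+[o,148]-.4
# image up = +tool x, image right = +tool y
a=fitlid(d,p,R,f([(103,577),(428,577),(127,118),(400,118),(395,523),(137,523)],250),np.array([(-50,-32),(-50,32),(38,-24),(38,24),(-38,24),(-38,-24)])/1e3)
b=fitlid(d,p,R,f([(100,467),(357,467),(182,112),(358,112),(311,416),(155,416)],410),np.array([(-39,-25),(-39,25),(28,-15),(28,15),(-28,15),(-28,-15)])/1e3)
for q in(a,b): print((p+R@q[:3]).round(4))
print(proj(d,p+R@[0,0,0]))
E
```

```text
tool xyz mm [ 4.5 -0.1 99.2] ang -0.22 res px [-0.8  0.5  0.9  0.3  0.   0.3  0.2  0.1 -0.9 -0.7  0.6 -0.5]
tool xyz mm [ 15.3 114.3 101.6] ang -0.33 res px [-1.   0.5  0.4  0.2  0.9  0.4 -0.7  0.2  0.7 -0.7 -0.2 -0.5]
[0.6223 0.2198 0.0746]
[0.5991 0.3321 0.0672]
[[315.6244991  293.01414416]]
```

Call:
step_arm:
  commands:
    - [0.056, 0, 0.5, 0, 0, 0]
    - [0.056, 0, 0.95, 0, 0, 0]
    - [0.056, 0, 0.95, 0, 0, 0]

```text
clock: 8.88
tool_pos: [0.6102, 0.2179, 0.0925]
tool_rot: [[-0.859, -0.134, 0.494], [-0.116, 0.991, 0.067], [-0.498, 0.0, -0.867]]
contact_force: [-0.3, 1.3, 0.1]
width: 0.0804
```

Call:
step_arm:
  commands:
    - [0, 0, 0.35, 0, 0, 0]
    - [0, 0, 0.6, 0, 0, 0]
    - [0, 0, 0.71, 0, 0, 0]
    - [0, 0, 0.71, 0, 0, 0]
    - [0, 0, 0.71, 0, 0, 0]

```text
clock: 9.5
tool_pos: [0.639, 0.2221, 0.0468]
tool_rot: [[-0.857, -0.134, 0.498], [-0.116, 0.991, 0.068], [-0.502, 0.001, -0.865]]
contact_force: [-0.4, 1.4, 0.1]
width: 0.0802
```

```bash
python3 - <<'E'
from h import *
s=sync();snap("w7","wrist")
i=cv2.imread("pics/w5.png");cv2.imwrite("pics/w5A.png",cv2.resize(i[165:315,265:375],None,fx=5,fy=5,interpolation=cv2.INTER_CUBIC))
E
```

```text
{'clock': 9.5, 'tool_pos': [0.639, 0.2221, 0.0468], 'contact_force': [-0.3637, 1.3995, 0.1053], 'width': 0.0802}
```

View pics/w7.png

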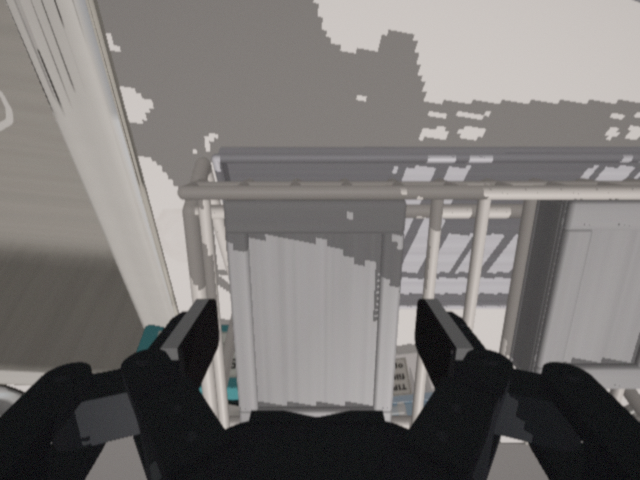

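View pics/w5A.png

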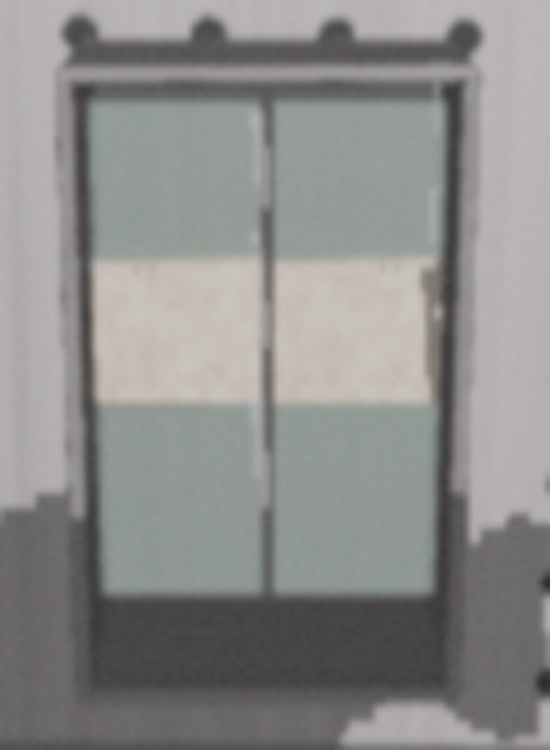

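The jaws straddle the large lid (lid sides at columns 228 and 402, tips at 217 and 417). I'll close and lift 10 mm off the wires to check.

Call:
step_arm:
  commands:
    - [0, 0, 0, 0, 0, 0]
    - [0, 0, 0, 0, 0, 0]
    - [0, 0, 0, 0, 0, 0]
    - [0, 0, 0, 0, 0, 0]
    - [0, 0, 0, 0, 0, 0]
  jaw: 1
  force: 40

```text
clock: 10.18
tool_pos: [0.639, 0.2221, 0.0466]
tool_rot: [[-0.857, -0.134, 0.498], [-0.116, 0.991, 0.068], [-0.502, 0.001, -0.865]]
contact_force: [-6.1, -2.0, 9.0]
width: 0.0632
```

Call:
step_arm:
  commands:
    - [0, 0, -0.2, 0, 0, 0]
    - [0, 0, -0.5, 0, 0, 0]
    - [0, 0, -0.5, 0, 0, 0]
    - [0, 0, -0.5, 0, 0, 0]

```text
clock: 10.68
tool_pos: [0.619, 0.2192, 0.0804]
tool_rot: [[-0.857, -0.134, 0.497], [-0.116, 0.991, 0.068], [-0.502, 0.001, -0.865]]
contact_force: [-0.0, 0.1, -0.9]
width: 0.0629
```

```bash
python3 - <<'E'
from h import *
s=sync();snap("w8","wrist")
d=ld("w5");p=np.array([.4557,.3567,.1166]);R=down(83.7)
uv=np.array([(60,68),(477,68),(462,690),(77,690)])/5+[265,165]-.4
m=np.array([(45.5,-27.5),(45.5,27.5),(-45.5,27.5),(-45.5,-27.5)])/1e3
fitlid(d,p,R,uv,m)
X=back(d,uv,.038);print(rect(X),((X-p)@R).mean(0))
E
```

```text
{'clock': 10.675, 'tool_pos': [0.619, 0.2192, 0.0804], 'contact_force': [-0.0019, 0.0816, -0.8818], 'width': 0.0629}
tool xyz mm [-1.4  1.5 84.2] ang -0.17 res px [ 0.1 -0.2 -0.  -0.4 -1.   0.3  0.9  0.4]
(array([0.4572, 0.3569, 0.038 ]), array([0.0538, 0.0884, 0.0551, 0.0884]), array([ -6.3, -95.7, 173.8,  83.5])) [0.00038395 0.00142938 0.0786    ]
```

View pics/w8.png

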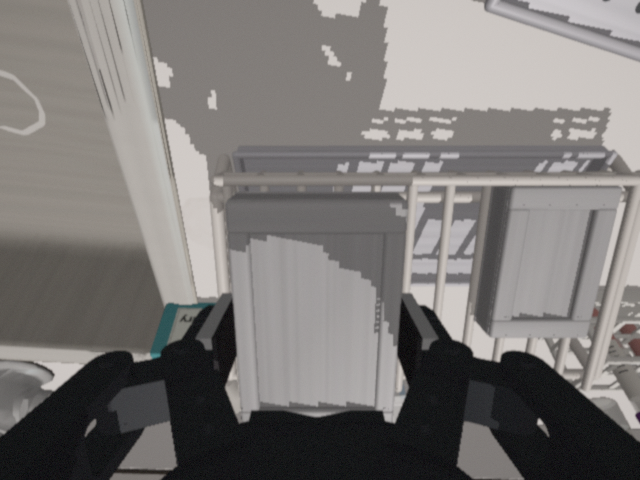

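```bash
python3 - <<'E'
import cv2
i=cv2.imread("pics/w8.png");cv2.imwrite("pics/w8A.png",cv2.resize(i[180:420,220:420],None,fx=3.3,fy=3.3,interpolation=cv2.INTER_CUBIC)[:800])
i=cv2.imread("pics/w4.png");cv2.imwrite("pics/w4A.png",cv2.resize(i[200:420,225:410],None,fx=3.5,fy=3.5,interpolation=cv2.INTER_CUBIC))
E
```

```text
(no output)
```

View pics/w8A.png

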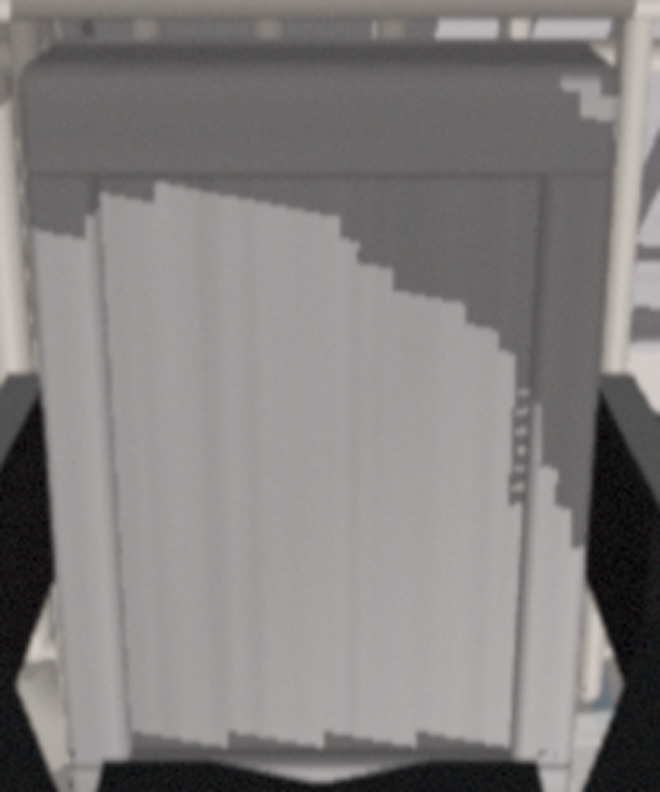

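View pics/w4A.png

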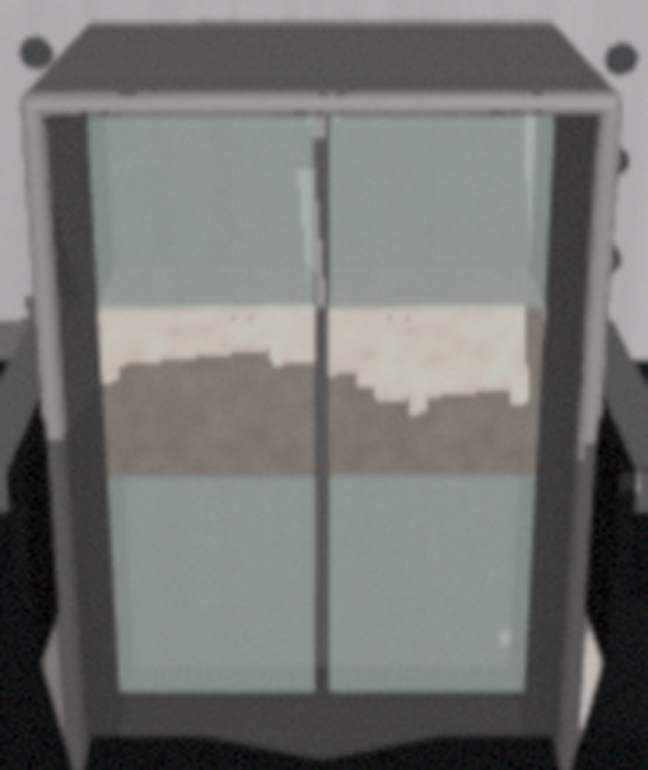

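```bash
python3 - <<'E'
from h import *
p,R=load()
a=fitlid(ld("w8"),p,R,np.array([(98,177),(543,175),(515,757),(130,757)])/3.3+[220,180]-.4,np.array([(38,-24),(38,24),(-38,24),(-38,-24)])/1e3,(0,0,-.03))
p4=np.array([.456,.3565,.046]);R4=down(83.7)
b=fitlid(ld("w4"),p4,R4,np.array([(22,97),(619,97)])/3.5+[225,200]-.4,np.array([(45.5,-27.5),(45.5,27.5)])/1e3,(0,0,-.045))
E
```

```text
tool xyz mm [  0.5   0.6 -32.4] ang -0.24 res px [-0.1 -0.2  0.1 -0.  -0.6 -0.   0.6  0.3]
tool xyz mm [ -1.8   0.1 -43.5] ang -0.05 res px [-0. -0.  0.  0.]
```

```bash
python3 - <<'E'
from h import *
plan([([.585,.214,.14],slope(),0),([.4564,.3547,.12],down(83.7),3),([.4564,.3547,.05],down(83.7),3)])
E
```

```text
x2 [-0.002, -0.007, -0.86, 0.0002, 0.0006, -0.0001]
x4 [0.433, 0.653, -0.154, 0.0503, 0.0393, 0.1876]
x4 [0.735, 0.271, -0.155, 0.0502, 0.0393, 0.1877]
x7 [0.769, -0.204, -0.065, 0.0503, 0.0392, 0.1876]
x5 [0.0, 0.0, 0.875, 0.0, 0.0, 0.0]
end [0.4564 0.3547 0.05  ] yaw 83.71
```

Call:
step_arm:
  commands:
    - [-0.002, -0.007, -0.45, 0, 0, 0]
    - [-0.002, -0.007, -0.86, 0.0002, 0.0006, -0.0001]
    - [-0.002, -0.007, -0.86, 0.0002, 0.0006, -0.0001]

```text
clock: 11.1
tool_pos: [0.5854, 0.2142, 0.1415]
tool_rot: [[-0.857, -0.134, 0.497], [-0.116, 0.991, 0.068], [-0.502, 0.0, -0.865]]
contact_force: [0.0, 0.0, -0.8]
width: 0.0627
```

Call:
step_arm:
  commands:
    - [0.433, 0.653, -0.154, 0.0503, 0.0393, 0.1876]
    - [0.433, 0.653, -0.154, 0.0503, 0.0393, 0.1876]
    - [0.433, 0.653, -0.154, 0.0503, 0.0393, 0.1876]
    - [0.433, 0.653, -0.154, 0.0503, 0.0393, 0.1876]

```text
clock: 11.6
tool_pos: [0.5427, 0.2615, 0.1317]
tool_rot: [[-0.817, 0.45, 0.361], [0.459, 0.886, -0.066], [-0.349, 0.112, -0.93]]
contact_force: [0.2, 0.6, -1.0]
width: 0.0627
```

Call:
step_arm:
  commands:
    - [0.735, 0.271, -0.155, 0.0502, 0.0393, 0.1877]
    - [0.735, 0.271, -0.155, 0.0502, 0.0393, 0.1877]
    - [0.735, 0.271, -0.155, 0.0502, 0.0393, 0.1877]
    - [0.735, 0.271, -0.155, 0.0502, 0.0393, 0.1877]

```text
clock: 12.1
tool_pos: [0.4999, 0.3081, 0.1248]
tool_rot: [[-0.446, 0.879, 0.171], [0.881, 0.465, -0.091], [-0.159, 0.111, -0.981]]
contact_force: [0.2, 0.5, 0.1]
width: 0.0629
```

Call:
step_arm:
  commands:
    - [0.769, -0.204, -0.065, 0.0503, 0.0392, 0.1876]
    - [0.769, -0.204, -0.065, 0.0503, 0.0392, 0.1876]
    - [0.769, -0.204, -0.065, 0.0503, 0.0392, 0.1876]
    - [0.769, -0.204, -0.065, 0.0503, 0.0392, 0.1876]
    - [0.769, -0.204, -0.065, 0.0503, 0.0392, 0.1876]
    - [0.769, -0.204, -0.065, 0.0503, 0.0392, 0.1876]
    - [0.769, -0.204, -0.065, 0.0503, 0.0392, 0.1876]

```text
clock: 12.98
tool_pos: [0.4564, 0.3548, 0.1197]
tool_rot: [[0.109, 0.994, -0.0], [0.994, -0.109, -0.0], [-0.0, -0.0, -1.0]]
contact_force: [-0.8, -0.0, -0.2]
width: 0.0629
```

Call:
step_arm:
  commands:
    - [0, 0, 0.5, 0, 0, 0]
    - [0, 0, 0.8, 0, 0, 0]
    - [0, 0, 0.875, 0, 0, 0]
    - [0, 0, 0.875, 0, 0, 0]
    - [0, 0, 0.875, 0, 0, 0]

```text
clock: 13.6
tool_pos: [0.4571, 0.3551, 0.051]
tool_rot: [[0.109, 0.994, 0.001], [0.994, -0.109, 0.001], [0.001, 0.001, -1.0]]
contact_force: [0.1, -0.6, 0.6]
width: 0.0631
```

```bash
python3 - <<'E'
from h import *
s=sync();print(s["tool_rot"].round(4).tolist());snap("w9","wrist");d=snap("s9","side")
u=proj(d,[[.456,.356,.05]])[0].astype(int)-[64,48]
cv2.imwrite("pics/s9A.png",cv2.resize(d["img"][u[1]:u[1]+96,u[0]:u[0]+128],None,fx=6,fy=6,interpolation=cv2.INTER_CUBIC))
E
```

```text
{'clock': 13.6, 'tool_pos': [0.4571, 0.3551, 0.051], 'contact_force': [0.1007, -0.5788, 0.571], 'width': 0.0631}
[[0.1095, 0.994, 0.0013], [0.994, -0.1095, 0.0006], [0.0008, 0.0012, -1.0]]
```

View pics/w9.png

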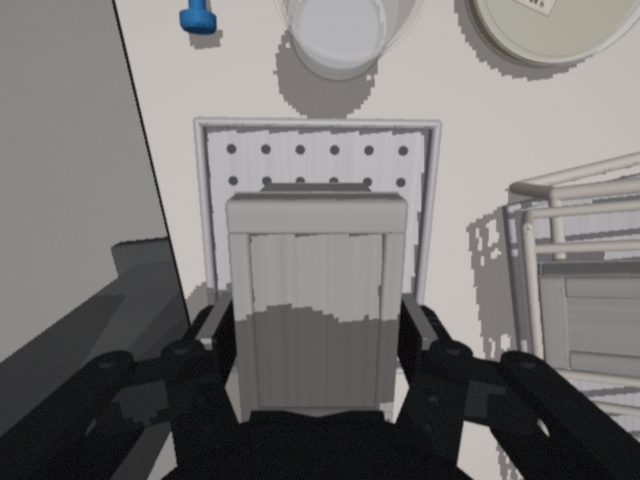

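View pics/s9A.png

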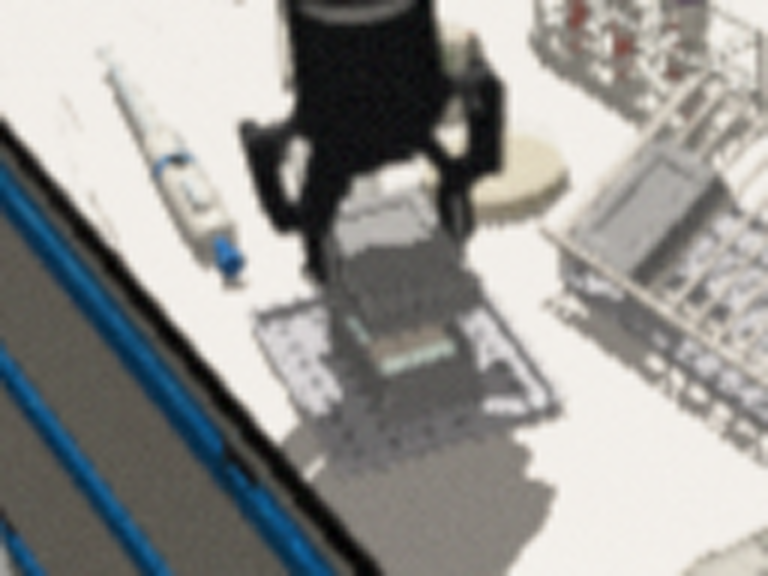

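The lid hangs level and aligned above the box. I'll lower it, watching the force.

Call:
step_arm:
  commands:
    - [-0.004, -0.006, 0.2, 0, 0, 0]
    - [-0.004, -0.006, 0.33, 0, 0, 0]
    - [-0.004, -0.006, 0.39, 0, 0, 0]
    - [-0.004, -0.006, 0.39, 0, 0, 0]

```text
clock: 14.2
tool_pos: [0.456, 0.3544, 0.0188]
tool_rot: [[0.11, 0.994, -0.0], [0.994, -0.11, -0.0], [-0.0, -0.0, -1.0]]
contact_force: [-0.1, -0.3, -0.3]
width: 0.0629
```

Call:
step_arm:
  commands:
    - [0, 0, 0.04, 0, 0, 0]
    - [0, 0, 0.08, 0, 0, 0]
    - [0, 0, 0.08, 0, 0, 0]

```text
clock: 14.58
tool_pos: [0.4559, 0.3544, 0.0122]
tool_rot: [[0.11, 0.994, -0.0], [0.994, -0.11, -0.0], [-0.0, -0.0, -1.0]]
contact_force: [-0.6, 0.5, -0.8]
width: 0.063
```

No contact force with the skirt already below the rim, so it has gone over the box. I'll ease down to contact and release.

Call:
step_arm:
  commands:
    - [0, 0, 0.02, 0, 0, 0]
    - [0, 0, 0.03, 0, 0, 0]
    - [0, 0, 0.03, 0, 0, 0]

```text
clock: 14.95
tool_pos: [0.456, 0.3544, 0.01]
tool_rot: [[0.11, 0.994, -0.0], [0.994, -0.11, -0.0], [-0.0, -0.0, -1.0]]
contact_force: [-0.3, 0.3, -1.1]
width: 0.0626
```

Call:
step_arm:
  commands:
    - [0, 0, 0, 0, 0, 0]
    - [0, 0, 0, 0, 0, 0]
    - [0, 0, 0, 0, 0, 0]
    - [0, 0, 0, 0, 0, 0]
  jaw: -0.72

```text
clock: 15.45
tool_pos: [0.4561, 0.3545, 0.0101]
tool_rot: [[0.11, 0.994, 0.0], [0.994, -0.11, -0.0], [-0.0, 0.0, -1.0]]
contact_force: [-0.1, 0.3, 0.4]
width: 0.0737
```

Call:
step_arm:
  commands:
    - [0, 0, -0.4, 0, 0, 0]
    - [0, 0, -0.9, 0, 0, 0]
    - [0, 0, -0.9, 0, 0, 0]
    - [0, 0, -0.9, 0, 0, 0]

```text
clock: 15.95
tool_pos: [0.4558, 0.3543, 0.0815]
tool_rot: [[0.11, 0.994, -0.0], [0.994, -0.11, -0.0], [-0.0, -0.0, -1.0]]
contact_force: [-0.7, 0.4, 0.8]
width: 0.0732
```

```bash
python3 - <<'E'
from h import *
s=sync();d=snap("w10","wrist")
cv2.imwrite("pics/w10A.png",cv2.resize(d["img"][120:420,190:450],None,fx=2.6,fy=2.6,interpolation=cv2.INTER_CUBIC)[:800])
E
```

```text
{'clock': 15.95, 'tool_pos': [0.4558, 0.3543, 0.0815], 'contact_force': [-0.7463, 0.4006, 0.7744], 'width': 0.0732}
```

View pics/w10A.png

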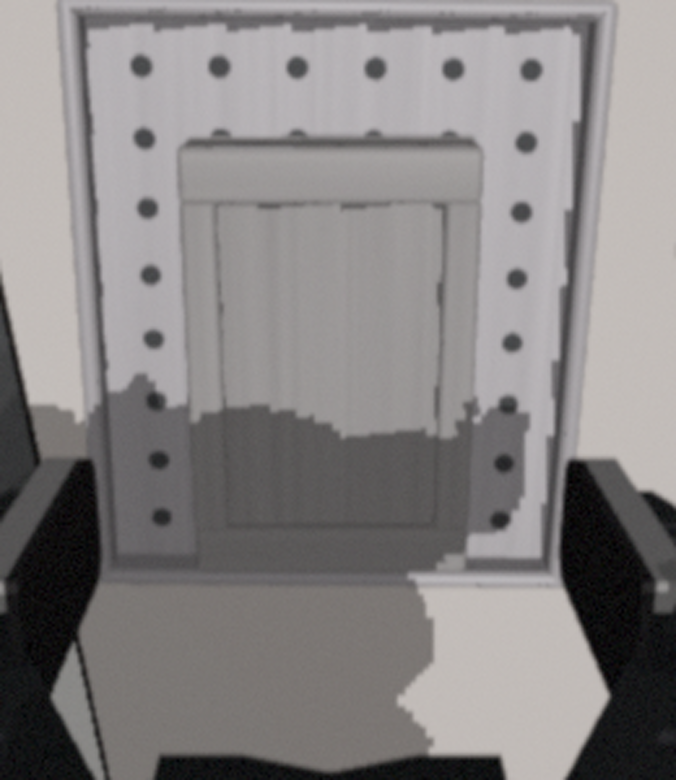

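```bash
python3 - <<'E'
from h import *
p,R=load()
a=fitlid(ld("w10"),p,R,np.array([(217,205),(444,205),(437,524),(227,524)])/2.6+[190,120]-.4,np.array([(38,-24),(38,24),(-38,24),(-38,-24)])/1e3)
print(p+R@a[:3])
E
```

```text
tool xyz mm [ 0.3  0.5 40.8] ang -0.24 res px [ 0.1 -0.2  0.  -0.5 -1.2  0.2  1.   0.5]
[0.45636502 0.35461033 0.04072645]
```

Call:
step_arm:
  commands:
    - [0, 0, 0.3, 0, 0, 0]
    - [0, 0, 0.55, 0, 0, 0]
    - [0, 0, 0.55, 0, 0, 0]
    - [0, 0, 0.55, 0, 0, 0]
    - [0, 0, 0.55, 0, 0, 0]
    - [0, 0, 0.55, 0, 0, 0]
  jaw: 1

```text
clock: 16.75
tool_pos: [0.4563, 0.3546, 0.0385]
tool_rot: [[0.11, 0.994, 0.001], [0.994, -0.11, 0.0], [0.0, 0.001, -1.0]]
contact_force: [-0.4, -0.5, 0.3]
width: 0.0
```

Call:
step_arm:
  commands:
    - [0, 0, 0.05, 0, 0, 0]
    - [0, 0, 0.1, 0, 0, 0]
    - [0, 0, 0.1, 0, 0, 0]

```text
clock: 17.12
tool_pos: [0.4558, 0.3543, 0.0296]
tool_rot: [[0.11, 0.994, -0.001], [0.994, -0.11, -0.0], [-0.001, -0.001, -1.0]]
contact_force: [-0.7, -0.5, -0.5]
width: -0.0003
```

Call:
step_arm:
  commands:
    - [0, 0, 0.025, 0, 0, 0]
    - [0, 0, 0.05, 0, 0, 0]
    - [0, 0, 0.05, 0, 0, 0]

```text
clock: 17.5
tool_pos: [0.4561, 0.3545, 0.0263]
tool_rot: [[0.11, 0.994, 0.0], [0.994, -0.11, 0.0], [0.0, 0.0, -1.0]]
contact_force: [-0.3, -0.3, 5.7]
width: 0.0003
```

Call:
step_arm:
  commands:
    - [0, 0, 0.025, 0, 0, 0]
    - [0, 0, 0.05, 0, 0, 0]
    - [0, 0, 0.05, 0, 0, 0]

```text
clock: 17.88
tool_pos: [0.4564, 0.3546, 0.0258]
tool_rot: [[0.11, 0.994, 0.003], [0.994, -0.11, 0.001], [0.002, 0.003, -1.0]]
contact_force: [-17.8, -11.9, 64.8]
width: 0.0002
```

Call:
step_arm:
  commands:
    - [0, 0, -0.3, 0, 0, 0]
    - [0, 0, -0.9, 0, 0, 0]
    - [0, 0, -0.9, 0, 0, 0]

```text
clock: 18.25
tool_pos: [0.4577, 0.3554, 0.0971]
tool_rot: [[0.11, 0.994, 0.005], [0.994, -0.11, 0.003], [0.003, 0.004, -1.0]]
contact_force: [0.2, 0.6, 0.1]
width: 0.0
```

```bash
python3 - <<'E'
from h import *
s=sync()
plan([([.413,-.157,.12],down(100.5),3)])
E
```

```text
{'clock': 18.25, 'tool_pos': [0.4577, 0.3554, 0.0971], 'contact_force': [0.1908, 0.6225, 0.0581], 'width': 0.0}
x2 [-0.918, 0.021, -0.044, 0.0002, -0.0001, -0.0133]
x2 [-0.918, -0.017, -0.043, 0.0002, -0.0001, -0.0134]
x2 [-0.917, -0.056, -0.043, 0.0002, -0.0001, -0.0133]
x2 [-0.914, -0.094, -0.043, 0.0003, -0.0001, -0.0133]
x2 [-0.908, -0.132, -0.042, 0.0002, -0.0001, -0.0133]
x2 [-0.903, -0.17, -0.042, 0.0002, -0.0002, -0.0134]
x5 [-0.895, -0.208, -0.042, 0.0002, -0.0001, -0.0133]
end [ 0.413 -0.157  0.12 ] yaw 100.5
```

Call:
step_arm:
  commands:
    - [-0.46, 0.01, -0.022, 0, 0, -0.0065]
    - [-0.918, 0.021, -0.044, 0.0002, 0, -0.0133]
  jaw: -0.4

```text
clock: 18.5
tool_pos: [0.4491, 0.2805, 0.0968]
tool_rot: [[0.066, 0.998, -0.001], [0.998, -0.066, -0.0], [-0.0, -0.001, -1.0]]
contact_force: [-0.5, -0.6, 0.1]
width: 0.0359
```

Call:
step_arm:
  commands:
    - [-0.46, -0.008, -0.022, 0, 0, -0.0065]
    - [-0.918, -0.017, -0.043, 0.0002, 0, -0.0134]

```text
clock: 18.75
tool_pos: [0.4428, 0.2069, 0.1003]
tool_rot: [[0.025, 1.0, -0.002], [1.0, -0.025, -0.0], [-0.0, -0.002, -1.0]]
contact_force: [1.3, -0.1, -0.1]
width: 0.0597
```

Call:
step_arm:
  commands:
    - [-0.46, -0.028, -0.022, 0, 0, -0.0065]
    - [-0.917, -0.056, -0.043, 0.0002, 0, -0.0133]

```text
clock: 19.0
tool_pos: [0.4364, 0.1337, 0.1039]
tool_rot: [[-0.017, 1.0, -0.003], [1.0, 0.017, -0.0], [-0.0, -0.003, -1.0]]
contact_force: [0.2, -0.1, -1.0]
width: 0.0597
```

Call:
step_arm:
  commands:
    - [-0.46, -0.047, -0.022, 0, 0, -0.0065]
    - [-0.914, -0.094, -0.043, 0.0003, 0, -0.0133]

```text
clock: 19.25
tool_pos: [0.43, 0.0605, 0.1073]
tool_rot: [[-0.058, 0.998, -0.004], [0.998, 0.058, -0.0], [0.0, -0.004, -1.0]]
contact_force: [0.7, 0.6, 0.8]
width: 0.0597
```

Call:
step_arm:
  commands:
    - [-0.46, -0.066, -0.022, 0, 0, -0.0065]
    - [-0.908, -0.132, -0.042, 0.0002, 0, -0.0133]

```text
clock: 19.5
tool_pos: [0.4237, -0.0126, 0.1107]
tool_rot: [[-0.1, 0.995, -0.004], [0.995, 0.1, -0.0], [0.0, -0.004, -1.0]]
contact_force: [0.7, -0.3, -0.9]
width: 0.0597
```

Call:
step_arm:
  commands:
    - [-0.46, -0.085, -0.022, 0, 0, -0.0065]
    - [-0.903, -0.17, -0.042, 0.0002, 0, -0.0134]

```text
clock: 19.75
tool_pos: [0.4174, -0.0858, 0.1141]
tool_rot: [[-0.142, 0.99, -0.005], [0.99, 0.142, 0.0], [0.001, -0.005, -1.0]]
contact_force: [0.6, 1.1, 0.1]
width: 0.0598
```

Call:
step_arm:
  commands:
    - [-0.46, -0.1, -0.022, 0, 0, -0.0065]
    - [-0.895, -0.208, -0.042, 0.0002, 0, -0.0133]
    - [-0.895, -0.208, -0.042, 0.0002, 0, -0.0133]
    - [-0.895, -0.208, -0.042, 0.0002, 0, -0.0133]
    - [-0.895, -0.208, -0.042, 0.0002, 0, -0.0133]

```text
clock: 20.38
tool_pos: [0.4114, -0.157, 0.1178]
tool_rot: [[-0.183, 0.983, -0.005], [0.983, 0.183, 0.0], [0.001, -0.005, -1.0]]
contact_force: [-0.5, 0.7, 0.7]
width: 0.0599
```

```bash
python3 - <<'E'
from h import *
s=sync();d=snap("w11","wrist")
cv2.imwrite("pics/w11A.png",cv2.resize(d["img"][140:340,220:420],None,fx=4,fy=4,interpolation=cv2.INTER_CUBIC)[:600])
E
```

```text
{'clock': 20.375, 'tool_pos': [0.4114, -0.157, 0.1178], 'contact_force': [-0.5494, 0.7412, 0.7488], 'width': 0.0599}
```

View pics/w11A.png

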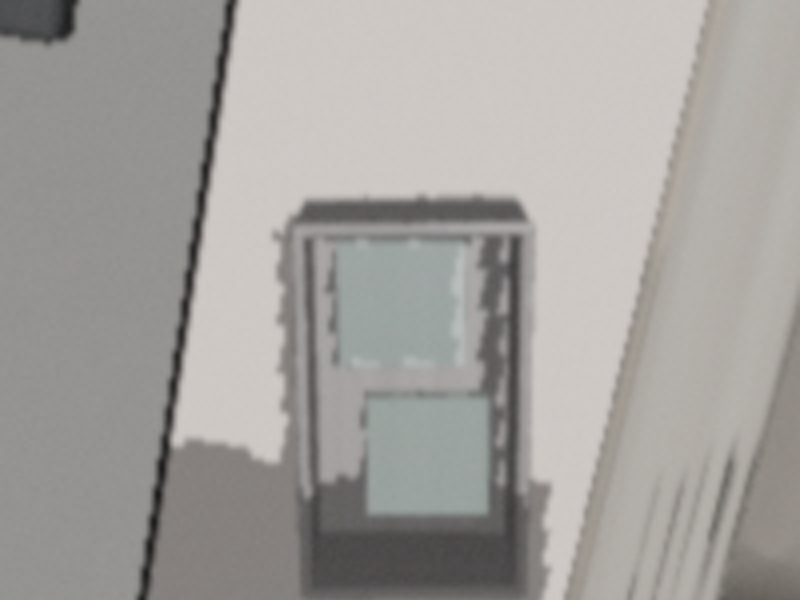

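The small box is at rim corners (292,222)–(535,222)–(525,590) in the 4× crop. The sink rim is near on the right, so I'll keep the jaws narrow.

```bash
python3 - <<'E'
from h import *
p,R=load()
uv=np.array([(292,222),(535,222),(526,591),(303,593)])/4+[220,140]-.4
m=np.array([(34.5,-20.5),(34.5,20.5),(-34.5,20.5),(-34.5,-20.5)])/1e3
a=fitlid(ld("w11"),p,R,uv,m);print(p+R@a[:3])
m3=np.c_[m*[1,-1],[.032]*4];r=fit(ld("w11"),uv,[.41,-.157,1.75],m3);print(r,np.degrees(r[0][2]))
x,y,yw=.412,-.157,100.5
x,y=r[0][:2];yw=np.degrees(r[0][2])
plan([([x,y,.05],down(yw),1),([x,y,-.006],down(yw),3)])
E
```

```text
tool xyz mm [-2.5  5.  89.2] ang -0.44 res px [ 0.5  0.  -0.4 -0.4 -0.2  0.3  0.1  0.1]
[ 0.41630543 -0.15859141  0.0286204 ]
(array([ 0.4160745 , -0.15765963,  1.76293761]), np.float64(0.6133015338667881)) 101.00888454707408
x3 [-0.019, 0.061, 0.848, -0.0016, -0.0003, -0.0026]
x4 [0.0, 0.0, 0.7, 0.0, 0.0, 0.0]
end [ 0.4161 -0.1576 -0.006 ] yaw 101.02
```

Call:
step_arm:
  commands:
    - [-0.019, 0.065, 0.5, -0.0016, -0.0003, -0.0026]
    - [-0.019, 0.065, 0.848, -0.0016, -0.0003, -0.0026]
    - [-0.019, 0.065, 0.848, -0.0016, -0.0003, -0.0026]
  jaw: -0.28

```text
clock: 20.8
tool_pos: [0.4155, -0.1573, 0.0491]
tool_rot: [[-0.191, 0.982, -0.003], [0.982, 0.191, 0.001], [0.002, -0.002, -1.0]]
contact_force: [0.2, -0.5, 0.8]
width: 0.0545
```

Call:
step_arm:
  commands:
    - [0, 0, 0.4, 0, 0, 0]
    - [0, 0, 0.66, 0, 0, 0]
    - [0, 0, 0.66, 0, 0, 0]
    - [0, 0, 0.66, 0, 0, 0]

```text
clock: 21.3
tool_pos: [0.4173, -0.1588, -0.0013]
tool_rot: [[-0.19, 0.982, 0.002], [0.982, 0.19, -0.001], [-0.001, 0.001, -1.0]]
contact_force: [0.3, 0.1, 0.2]
width: 0.0545
```

```bash
python3 - <<'E'
from h import *
s=sync();d=snap("w12","wrist")
E
```

```text
{'clock': 21.3, 'tool_pos': [0.4173, -0.1588, -0.0013], 'contact_force': [0.2694, 0.1407, 0.1629], 'width': 0.0545}
```

View pics/w12.png

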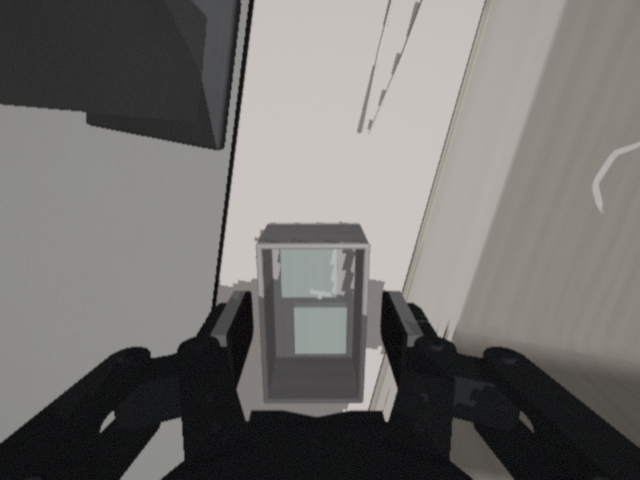

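The jaws are centred on the small box (rim 257–369, tips 250 and 385). Grip and lift.

Call:
step_arm:
  commands:
    - [0, 0, 0, 0, 0, 0]
    - [0, 0, 0, 0, 0, 0]
    - [0, 0, 0, 0, 0, 0]
    - [0, 0, 0, 0, 0, 0]
    - [0, 0, 0, 0, 0, 0]
  jaw: 1

```text
clock: 21.98
tool_pos: [0.4172, -0.1588, -0.0015]
tool_rot: [[-0.19, 0.982, 0.002], [0.982, 0.19, -0.001], [-0.001, 0.002, -1.0]]
contact_force: [-1.5, 1.3, 11.9]
width: 0.0401
```

Call:
step_arm:
  commands:
    - [0, 0, -0.1, 0, 0, 0]
    - [0, 0, -0.5, 0, 0, 0]
    - [0, 0, -0.98, 0, 0, 0]
    - [0, 0, -0.98, 0, 0, 0]
    - [0, 0, -0.98, 0, 0, 0]

```text
clock: 22.6
tool_pos: [0.4164, -0.1584, 0.0757]
tool_rot: [[-0.19, 0.982, 0.0], [0.982, 0.19, -0.0], [-0.0, 0.0, -1.0]]
contact_force: [0.2, 0.4, -0.8]
width: 0.04
```

```bash
python3 - <<'E'
from h import *
s=sync();d=snap("w13","wrist")
cv2.imwrite("pics/w13A.png",cv2.resize(d["img"][210:410,225:405],None,fx=4,fy=4,interpolation=cv2.INTER_CUBIC)[:600])
plan([([.457,.355,.105],down(83.7),3)])
E
```

```text
{'clock': 22.6, 'tool_pos': [0.4164, -0.1584, 0.0757], 'contact_force': [0.1731, 0.4134, -0.8267], 'width': 0.04}
x2 [0.886, 0.246, -0.053, 0.0, 0.0, 0.0137]
x2 [0.896, 0.207, -0.052, 0.0, 0.0, 0.0137]
x2 [0.904, 0.168, -0.053, 0.0001, 0.0, 0.0137]
x2 [0.911, 0.13, -0.053, 0.0, 0.0001, 0.0137]
x2 [0.915, 0.09, -0.052, 0.0, 0.0, 0.0137]
x2 [0.918, 0.051, -0.052, 0.0, 0.0, 0.0137]
x5 [0.92, 0.011, -0.053, 0.0, 0.0, 0.0137]
end [0.457 0.355 0.105] yaw 83.7
```

View pics/w13A.png

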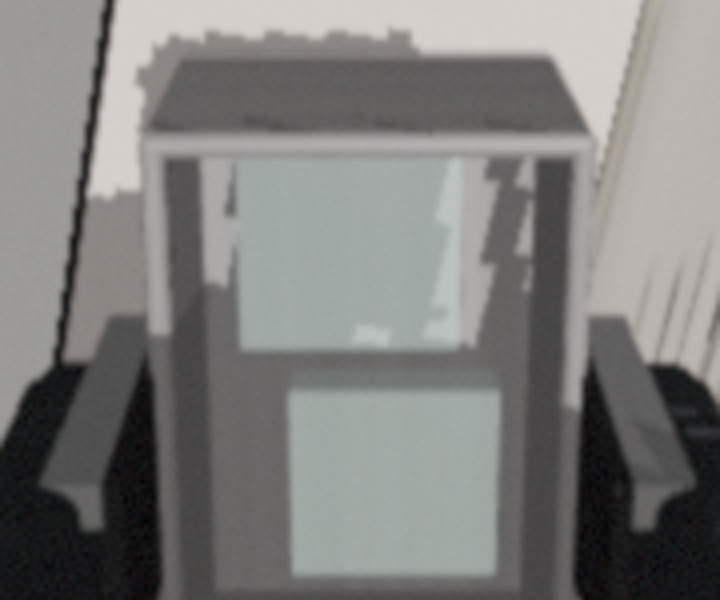

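The box is level in the grip, with far rim corners at (145,137) and (593,137) in the crop. Travelling to above the lid.

Call:
step_arm:
  commands:
    - [0.3, 0.08, -0.02, 0, 0, 0.004]
    - [0.6, 0.16, -0.04, 0, 0, 0.009]
    - [0.886, 0.246, -0.053, 0, 0, 0.0137]

```text
clock: 23.02
tool_pos: [0.4217, -0.0842, 0.0792]
tool_rot: [[-0.147, 0.989, -0.001], [0.989, 0.147, 0.0], [0.001, -0.001, -1.0]]
contact_force: [0.8, -0.1, -0.5]
width: 0.0402
```

Call:
step_arm:
  commands:
    - [0.45, 0.1, -0.026, 0, 0, 0.0068]
    - [0.896, 0.207, -0.052, 0, 0, 0.0137]

```text
clock: 23.28
tool_pos: [0.4275, -0.0107, 0.0833]
tool_rot: [[-0.104, 0.995, -0.001], [0.995, 0.104, 0.0], [0.0, -0.001, -1.0]]
contact_force: [1.0, -0.3, -0.5]
width: 0.04
```

Call:
step_arm:
  commands:
    - [0.45, 0.084, -0.026, 0, 0, 0.0068]
    - [0.904, 0.168, -0.053, 0.0001, 0, 0.0137]

```text
clock: 23.52
tool_pos: [0.4333, 0.0627, 0.0876]
tool_rot: [[-0.061, 0.998, -0.002], [0.998, 0.061, -0.0], [-0.0, -0.002, -1.0]]
contact_force: [0.9, -1.1, -1.7]
width: 0.0399
```

Call:
step_arm:
  commands:
    - [0.455, 0.065, -0.026, 0, 0, 0.0068]
    - [0.911, 0.13, -0.053, 0, 0.0001, 0.0137]

```text
clock: 23.78
tool_pos: [0.4392, 0.1361, 0.0918]
tool_rot: [[-0.019, 1.0, -0.002], [1.0, 0.019, -0.0], [-0.0, -0.002, -1.0]]
contact_force: [0.5, 0.0, -0.4]
width: 0.04
```

Call:
step_arm:
  commands:
    - [0.457, 0.045, -0.026, 0, 0, 0.0068]
    - [0.915, 0.09, -0.052, 0, 0, 0.0137]

```text
clock: 24.02
tool_pos: [0.4449, 0.2093, 0.0958]
tool_rot: [[0.024, 1.0, -0.002], [1.0, -0.024, -0.0], [-0.001, -0.002, -1.0]]
contact_force: [1.5, 0.2, -0.5]
width: 0.0399
```

Call:
step_arm:
  commands:
    - [0.46, 0.025, -0.026, 0, 0, 0.0068]
    - [0.918, 0.051, -0.052, 0, 0, 0.0137]

```text
clock: 24.28
tool_pos: [0.4508, 0.2826, 0.0999]
tool_rot: [[0.067, 0.998, -0.002], [0.998, -0.067, -0.001], [-0.001, -0.002, -1.0]]
contact_force: [0.5, -0.4, -1.1]
width: 0.04
```

Call:
step_arm:
  commands:
    - [0.35, 0.005, -0.02, 0, 0, 0.005]
    - [0.65, 0.008, -0.04, 0, 0, 0.01]
    - [0.85, 0.01, -0.05, 0, 0, 0.013]
    - [0.92, 0.011, -0.053, 0, 0, 0.0137]
    - [0.92, 0.011, -0.053, 0, 0, 0.0137]
    - [0.92, 0.011, -0.053, 0, 0, 0.0137]

```text
clock: 25.02
tool_pos: [0.4571, 0.3543, 0.1051]
tool_rot: [[0.11, 0.994, -0.0], [0.994, -0.11, -0.0], [-0.0, -0.0, -1.0]]
contact_force: [0.2, 1.2, -0.2]
width: 0.04
```

```bash
python3 - <<'E'
from h import *
s=sync();d=snap("w14","wrist")
p,R=load()
fitlid(ld("w13"),np.array([.4164,-.1584,.0757]),down(100.97),np.array([(145,136),(594,136)])/4+[225,210]-.4,np.array([(34.5,-20.5),(34.5,20.5)])/1e3,(0,0,-.034))
cv2.imwrite("pics/w14A.png",cv2.resize(d["img"][120:390,190:450],None,fx=2.9,fy=2.9,interpolation=cv2.INTER_CUBIC)[:800])
E
```

```text
{'clock': 25.025, 'tool_pos': [0.4571, 0.3543, 0.1051], 'contact_force': [0.2265, 1.1661, -0.1601], 'width': 0.04}
tool xyz mm [ -0.5   0.4 -30.2] ang -0.03 res px [ 0.  0.  0. -0.]
```

View pics/w14A.png

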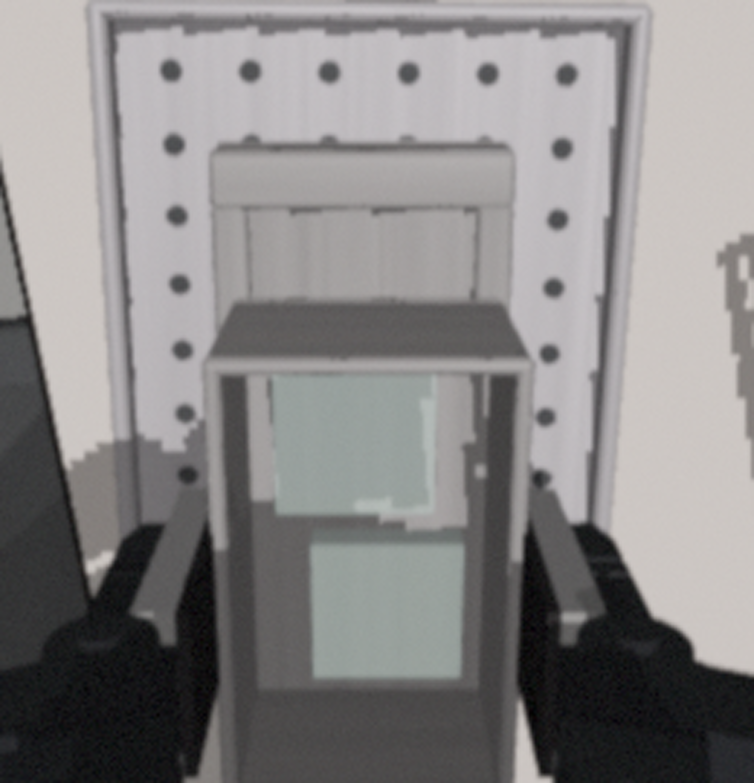

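```bash
python3 - <<'E'
from h import *
p,R=load()
uv=np.array([(247,209),(476,209),(211,206),(514,206)])/2.9+[190,120]-.4
m=np.array([(38,-24),(38,24),(38,-32),(38,32)])/1e3
a=fitlid(ld("w14"),p,R,uv,m,(0,0,.06));t=p+R@a[:3];print(t)
t2=.5*(t+[.45636,.35461,0]);t2[2]=0
g=t2-R@[-.0005,.000,0];print(g)
plan([([g[0],g[1],.06],down(83.45),2),([g[0],g[1],.046],down(83.45),2)])
E
```

```text
tool xyz mm [ 0.6 -1.  63.6] ang -0.04 res px [ 0.4 -0.5 -0.  -0.5 -0.3  0.5 -0.   0.5]
[0.45616122 0.35497324 0.04152235]
[ 4.56315678e-01  3.55288579e-01 -1.38062267e-07]
x3 [0.012, -0.012, 0.564, -0.0001, 0.0001, 0.0013]
x3 [0.0, 0.0, 0.175, 0.0, 0.0, 0.0]
end [0.4563 0.3553 0.046 ] yaw 83.44
```

Call:
step_arm:
  commands:
    - [0.012, -0.012, 0.3, 0, 0, 0.0013]
    - [0.012, -0.012, 0.5, 0, 0, 0.0013]
    - [0.012, -0.012, 0.564, 0, 0, 0.0013]
    - [0.012, -0.012, 0.564, 0, 0, 0.0013]

```text
clock: 25.58
tool_pos: [0.4564, 0.3558, 0.0603]
tool_rot: [[0.114, 0.993, -0.0], [0.993, -0.114, -0.0], [-0.0, -0.0, -1.0]]
contact_force: [-0.2, -0.6, -0.7]
width: 0.0401
```

Call:
step_arm:
  commands:
    - [0, 0, 0.1, 0, 0, 0]
    - [0, 0, 0.175, 0, 0, 0]
    - [0, 0, 0.175, 0, 0, 0]
    - [0, 0, 0.175, 0, 0, 0]

```text
clock: 26.08
tool_pos: [0.4564, 0.356, 0.0461]
tool_rot: [[0.114, 0.994, 0.0], [0.994, -0.114, 0.0], [0.0, 0.0, -1.0]]
contact_force: [-0.2, 0.5, -0.8]
width: 0.04
```

Call:
step_arm:
  commands:
    - [0, 0, 0.04, 0, 0, 0]
    - [0, 0, 0.075, 0, 0, 0]
    - [0, 0, 0.075, 0, 0, 0]

```text
clock: 26.45
tool_pos: [0.4562, 0.3559, 0.0398]
tool_rot: [[0.114, 0.994, -0.0], [0.994, -0.114, -0.0], [-0.0, -0.0, -1.0]]
contact_force: [1.3, -0.4, -1.0]
width: 0.0397
```

```bash
python3 - <<'E'
from h import *
s=sync();d=snap("w15","wrist")
E
```

```text
{'clock': 26.45, 'tool_pos': [0.4562, 0.3559, 0.0398], 'contact_force': [1.3029, -0.4161, -0.9967], 'width': 0.0397}
```

View pics/w15.png

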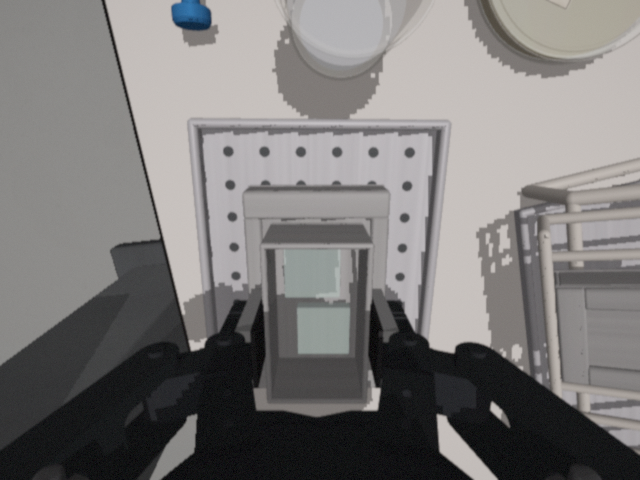

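The box is between the panel's raised borders, clear on both sides. I'll lower the last millimetre and release.

Call:
step_arm:
  commands:
    - [0, 0, 0.014, 0, 0, 0]
    - [0, 0, 0.014, 0, 0, 0]
    - [0, 0, 0.014, 0, 0, 0]

```text
clock: 26.88
tool_pos: [0.4563, 0.356, 0.0389]
tool_rot: [[0.114, 0.994, 0.0], [0.994, -0.114, 0.0], [0.0, 0.0, -1.0]]
contact_force: [-0.7, -0.1, -0.6]
width: 0.0402
```

Call:
step_arm:
  commands:
    - [0, 0, 0, 0, 0, 0]
    - [0, 0, 0, 0, 0, 0]
    - [0, 0, 0, 0, 0, 0]
    - [0, 0, 0, 0, 0, 0]
  jaw: -0.25

```text
clock: 27.38
tool_pos: [0.4563, 0.356, 0.0389]
tool_rot: [[0.114, 0.994, 0.0], [0.994, -0.114, 0.0], [0.0, 0.0, -1.0]]
contact_force: [-0.0, -0.7, 0.5]
width: 0.0534
```

Call:
step_arm:
  commands:
    - [0, 0, -0.4, 0, 0, 0]
    - [0, 0, -0.9, 0, 0, 0]
    - [0, 0, -0.9, 0, 0, 0]
    - [0, 0, -0.9, 0, 0, 0]

```text
clock: 27.88
tool_pos: [0.4561, 0.3559, 0.1105]
tool_rot: [[0.114, 0.994, -0.0], [0.994, -0.114, -0.0], [-0.0, -0.0, -1.0]]
contact_force: [0.3, 0.5, -0.7]
width: 0.0535
```

```bash
python3 - <<'E'
from h import *
s=sync();d=snap("w16","wrist")
cv2.imwrite("pics/w16A.png",cv2.resize(d["img"][130:400,210:430],None,fx=2.9,fy=2.9,interpolation=cv2.INTER_CUBIC)[:800])
E
```

```text
{'clock': 27.875, 'tool_pos': [0.4561, 0.3559, 0.1105], 'contact_force': [0.261, 0.4524, -0.7472], 'width': 0.0535}
```

View pics/w16A.png

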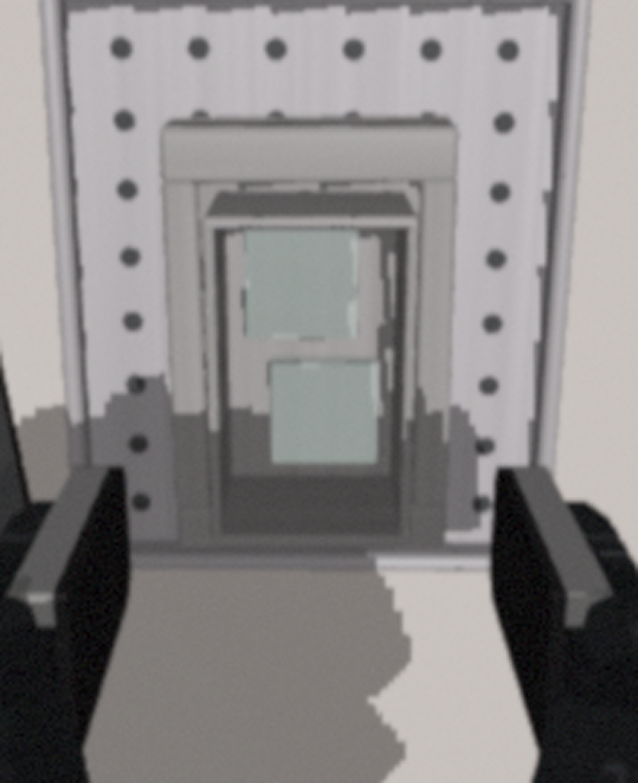

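The small box sits square within the panel (rim (206,217)–(418,217)–(408,540) in the crop). Now the small lid.

```bash
python3 - <<'E'
from h import *
p,R=load()
uv=np.array([(206,216),(419,216),(409,540),(211,541)])/2.9+[210,130]-.4
m=np.array([(34.5,-20.5),(34.5,20.5),(-34.5,20.5),(-34.5,-20.5)])/1e3
a=fitlid(ld("w16"),p,R,uv,m,(0,0,.04));print(p+R@a[:3])
n=-slope()[:,2];S=np.array([.5991,.3321,.0672])
plan([(S+n*.085,slope(),3)])
E
```

```text
tool xyz mm [ 0.5  0.5 41. ] ang 0.23 res px [-0.4 -0.2  0.2  0.1 -0.3  0.3  0.6 -0.3]
[0.45663849 0.35629085 0.0694401 ]
x6 [-0.111, 0.647, -0.19, -0.0756, -0.0588, -0.2821]
x9 [-0.598, 0.331, 0.006, -0.0756, -0.0589, -0.282]
end [0.557  0.3264 0.1408] yaw -172.3
```

Call:
step_arm:
  commands:
    - [-0.111, 0.647, -0.19, -0.0756, -0.0588, -0.2821]
    - [-0.111, 0.647, -0.19, -0.0756, -0.0588, -0.2821]
    - [-0.111, 0.647, -0.19, -0.0756, -0.0588, -0.2821]
    - [-0.111, 0.647, -0.19, -0.0756, -0.0588, -0.2821]
    - [-0.111, 0.647, -0.19, -0.0756, -0.0588, -0.2821]
    - [-0.111, 0.647, -0.19, -0.0756, -0.0588, -0.2821]
  jaw: -0.55

```text
clock: 28.68
tool_pos: [0.5053, 0.341, 0.1251]
tool_rot: [[-0.667, 0.694, 0.27], [0.7, 0.708, -0.093], [-0.256, 0.127, -0.958]]
contact_force: [-0.5, -0.1, 0.1]
width: 0.0661
```

Call:
step_arm:
  commands:
    - [-0.598, 0.331, 0.006, -0.0756, -0.0589, -0.282]
    - [-0.598, 0.331, 0.006, -0.0756, -0.0589, -0.282]
    - [-0.598, 0.331, 0.006, -0.0756, -0.0589, -0.282]
    - [-0.598, 0.331, 0.006, -0.0756, -0.0589, -0.282]
    - [-0.598, 0.331, 0.006, -0.0756, -0.0589, -0.282]
    - [-0.598, 0.331, 0.006, -0.0756, -0.0589, -0.282]
    - [-0.598, 0.331, 0.006, -0.0756, -0.0589, -0.282]
    - [-0.598, 0.331, 0.006, -0.0756, -0.0589, -0.282]
    - [-0.598, 0.331, 0.006, -0.0756, -0.0589, -0.282]

```text
clock: 29.8
tool_pos: [0.5574, 0.3268, 0.1413]
tool_rot: [[-0.858, -0.132, 0.495], [-0.114, 0.991, 0.067], [-0.5, 0.001, -0.866]]
contact_force: [-0.1, -1.1, -0.5]
width: 0.066
```

```bash
python3 - <<'E'
from h import *
s=sync();d=snap("w17","wrist")
cv2.imwrite("pics/w17A.png",cv2.resize(d["img"][140:340,200:440],None,fx=3.3,fy=3.3,interpolation=cv2.INTER_CUBIC)[:800])
E
```

```text
{'clock': 29.8, 'tool_pos': [0.5574, 0.3268, 0.1413], 'contact_force': [-0.0902, -1.0728, -0.5117], 'width': 0.066}
```

View pics/w17A.png

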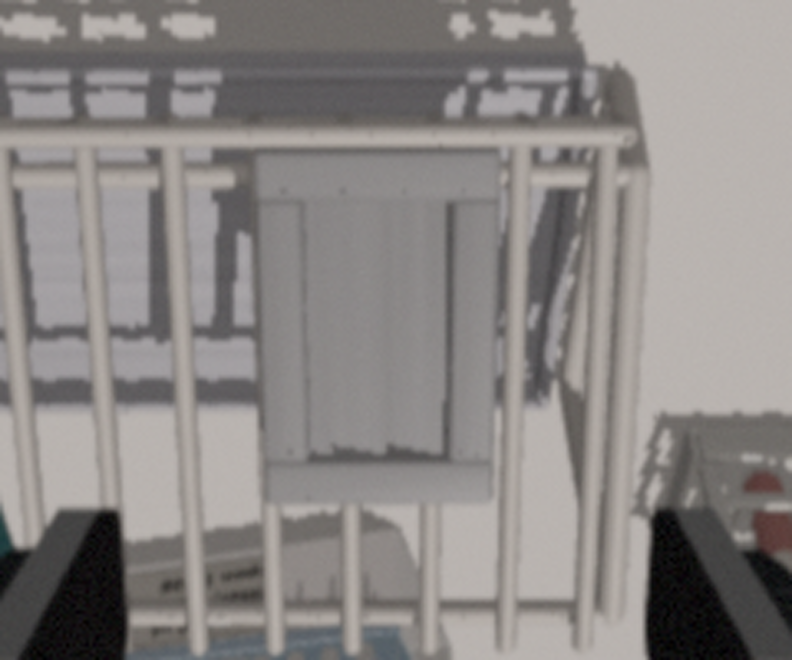

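```bash
python3 - <<'E'
from h import *
p,R=load()
uv=np.array([(301,200),(449,200),(451,461),(308,461),(267,501),(492,501)])/3.3+[200,140]-.4
a=fitlid(ld("w17"),p,R,uv,np.array([(28,-15),(28,15),(-28,15),(-28,-15),(-39,-25),(-39,25)])/1e3,(0,0,.08))
adv=a[2]+.013+.0195
plan([(p+R@[a[0],a[1],adv-.05],slope(),1),(p+R@[a[0],a[1],adv],slope(),3)])
E
```

```text
tool xyz mm [ 1.1 -1.3 82.6] ang -0.6 res px [ 0.2  0.4  0.2  0.  -0.8 -1.3  0.4 -0.9 -0.6  1.2  0.5  0.6]
x3 [0.014, -0.017, 0.814, -0.0001, 0.0, -0.0005]
x4 [0.0, 0.0, 0.625, 0.0, 0.0, 0.0]
end [0.6136 0.333  0.041 ] yaw -172.31
```

Call:
step_arm:
  commands:
    - [0.014, -0.017, 0.45, 0, 0, -0.0005]
    - [0.014, -0.017, 0.814, 0, 0, -0.0005]
    - [0.014, -0.017, 0.814, 0, 0, -0.0005]

```text
clock: 30.22
tool_pos: [0.5882, 0.3289, 0.0825]
tool_rot: [[-0.859, -0.134, 0.493], [-0.117, 0.991, 0.066], [-0.498, -0.001, -0.867]]
contact_force: [-0.9, -1.5, 0.7]
width: 0.066
```

Call:
step_arm:
  commands:
    - [0, 0, 0.3, 0, 0, 0]
    - [0, 0, 0.52, 0, 0, 0]
    - [0, 0, 0.595, 0, 0, 0]
    - [0, 0, 0.595, 0, 0, 0]
    - [0, 0, 0.595, 0, 0, 0]

```text
clock: 30.85
tool_pos: [0.6122, 0.3327, 0.0439]
tool_rot: [[-0.858, -0.135, 0.496], [-0.117, 0.991, 0.067], [-0.501, -0.001, -0.866]]
contact_force: [-0.6, 0.1, -0.2]
width: 0.0662
```

```bash
python3 - <<'E'
from h import *
s=sync();snap("w18","wrist")
E
```

```text
{'clock': 30.85, 'tool_pos': [0.6122, 0.3327, 0.0439], 'contact_force': [-0.5893, 0.1384, -0.1678], 'width': 0.0662}
```

View pics/w18.png

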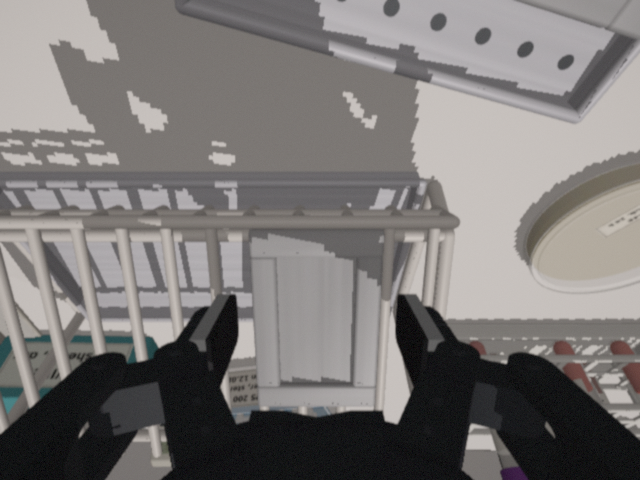

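The jaws straddle the small lid (sides 252 and 381, tips 238 and 398). Grip and lift off.

Call:
step_arm:
  commands:
    - [0, 0, 0, 0, 0, 0]
    - [0, 0, 0, 0, 0, 0]
    - [0, 0, 0, 0, 0, 0]
    - [0, 0, 0, 0, 0, 0]
    - [0, 0, 0, 0, 0, 0]
  jaw: 1

```text
clock: 31.52
tool_pos: [0.6123, 0.3329, 0.0437]
tool_rot: [[-0.858, -0.136, 0.496], [-0.117, 0.991, 0.068], [-0.501, -0.0, -0.866]]
contact_force: [-4.3, 1.3, 6.8]
width: 0.0488
```

Call:
step_arm:
  commands:
    - [0, 0, -0.2, 0, 0, 0]
    - [0, 0, -0.6, 0, 0, 0]
    - [0, 0, -0.6, 0, 0, 0]
    - [0, 0, -0.6, 0, 0, 0]

```text
clock: 32.02
tool_pos: [0.5883, 0.3293, 0.0847]
tool_rot: [[-0.858, -0.135, 0.496], [-0.117, 0.991, 0.067], [-0.5, -0.001, -0.866]]
contact_force: [0.6, 0.1, -0.8]
width: 0.049
```

```bash
python3 - <<'E'
from h import *
s=sync();d=snap("w19","wrist")
cv2.imwrite("pics/w19A.png",cv2.resize(d["img"][210:420,220:420],None,fx=3.7,fy=3.7,interpolation=cv2.INTER_CUBIC)[:800])
E
```

```text
{'clock': 32.025, 'tool_pos': [0.5883, 0.3293, 0.0847], 'contact_force': [0.5691, 0.1377, -0.8476], 'width': 0.049}
```

View pics/w19A.png

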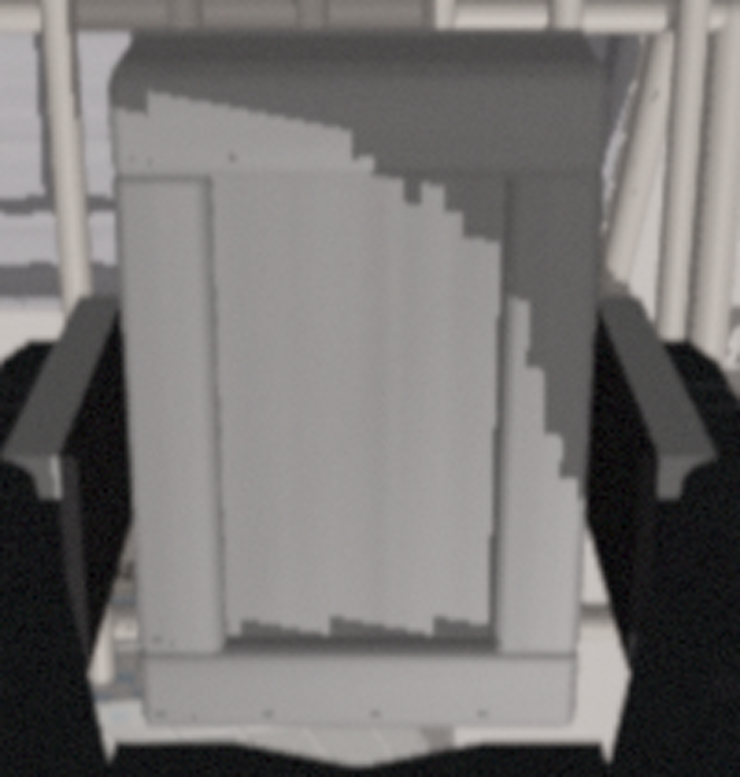

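```bash
python3 - <<'E'
from h import *
p,R=load()
uv=np.array([(212,177),(509,175),(497,653),(223,653),(147,723),(574,723)])/3.7+[220,210]-.4
a=fitlid(ld("w19"),p,R,uv,np.array([(28,-15),(28,15),(-28,15),(-28,-15),(-39,-25),(-39,25)])/1e3,(0,0,-.03))
D=down(83.6);c=np.array([.4564,.3559,0]);g=c-D@[a[0],0,0]
print(g,"seat TCP z ~",.077+a[2]-.002)
plan([([.557,.325,.150],slope(),0),([g[0],g[1],.145],down(83.6),3),([g[0],g[1],.085],down(83.6),3)])
E
```

```text
tool xyz mm [ -0.    0.6 -29.1] ang -0.08 res px [-0.2  0.1  0.1  0.6 -0.9 -1.7  1.1 -1.6 -1.1  1.3  1.   1.2]
[0.45640214 0.35591906 0.        ] seat TCP z ~ 0.04590977476996599
x2 [-0.066, -0.001, -0.904, 0.0, 0.0001, 0.0005]
x6 [0.533, 0.276, -0.272, 0.0755, 0.0589, 0.2817]
x9 [0.562, -0.302, -0.159, 0.0755, 0.0589, 0.2817]
x4 [0.0, 0.0, 0.75, -0.0001, 0.0, 0.0]
end [0.4564 0.3559 0.085 ] yaw 83.6
```

Call:
step_arm:
  commands:
    - [-0.03, 0, -0.45, 0, 0, 0]
    - [-0.066, -0.001, -0.904, 0, 0.0001, 0.0005]
    - [-0.066, -0.001, -0.904, 0, 0.0001, 0.0005]

```text
clock: 32.45
tool_pos: [0.5576, 0.3255, 0.1518]
tool_rot: [[-0.857, -0.134, 0.498], [-0.116, 0.991, 0.068], [-0.502, 0.001, -0.865]]
contact_force: [0.4, 0.1, -0.8]
width: 0.0489
```

Call:
step_arm:
  commands:
    - [0.533, 0.276, -0.272, 0.0755, 0.0589, 0.2817]
    - [0.533, 0.276, -0.272, 0.0755, 0.0589, 0.2817]
    - [0.533, 0.276, -0.272, 0.0755, 0.0589, 0.2817]
    - [0.533, 0.276, -0.272, 0.0755, 0.0589, 0.2817]
    - [0.533, 0.276, -0.272, 0.0755, 0.0589, 0.2817]
    - [0.533, 0.276, -0.272, 0.0755, 0.0589, 0.2817]

```text
clock: 33.2
tool_pos: [0.5077, 0.3405, 0.1459]
tool_rot: [[-0.668, 0.693, 0.27], [0.698, 0.71, -0.094], [-0.257, 0.126, -0.958]]
contact_force: [0.2, 0.9, -0.7]
width: 0.0494
```

Call:
step_arm:
  commands:
    - [0.562, -0.302, -0.159, 0.0755, 0.0589, 0.2817]
    - [0.562, -0.302, -0.159, 0.0755, 0.0589, 0.2817]
    - [0.562, -0.302, -0.159, 0.0755, 0.0589, 0.2817]
    - [0.562, -0.302, -0.159, 0.0755, 0.0589, 0.2817]
    - [0.562, -0.302, -0.159, 0.0755, 0.0589, 0.2817]
    - [0.562, -0.302, -0.159, 0.0755, 0.0589, 0.2817]
    - [0.562, -0.302, -0.159, 0.0755, 0.0589, 0.2817]
    - [0.562, -0.302, -0.159, 0.0755, 0.0589, 0.2817]
    - [0.562, -0.302, -0.159, 0.0755, 0.0589, 0.2817]

```text
clock: 34.33
tool_pos: [0.4564, 0.3562, 0.1451]
tool_rot: [[0.109, 0.994, 0.0], [0.994, -0.109, -0.0], [-0.0, 0.0, -1.0]]
contact_force: [1.1, -1.3, -0.4]
width: 0.0489
```

Call:
step_arm:
  commands:
    - [0, 0, 0.4, 0, 0, 0]
    - [0, 0, 0.7, 0, 0, 0]
    - [0, 0, 0.75, 0, 0, 0]
    - [0, 0, 0.75, 0, 0, 0]
    - [0, 0, 0.75, 0, 0, 0]

```text
clock: 34.95
tool_pos: [0.4571, 0.3564, 0.0861]
tool_rot: [[0.111, 0.994, 0.001], [0.994, -0.111, 0.001], [0.001, 0.001, -1.0]]
contact_force: [-0.3, 0.7, -0.1]
width: 0.0489
```

```bash
python3 - <<'E'
from h import *
s=sync();print(s["tool_rot"].round(4).tolist());snap("w20","wrist")
E
```

```text
{'clock': 34.95, 'tool_pos': [0.4571, 0.3564, 0.0861], 'contact_force': [-0.2671, 0.7297, -0.0812], 'width': 0.0489}
[[0.1112, 0.9938, 0.0012], [0.9938, -0.1112, 0.0008], [0.0009, 0.0011, -1.0]]
```

View pics/w20.png

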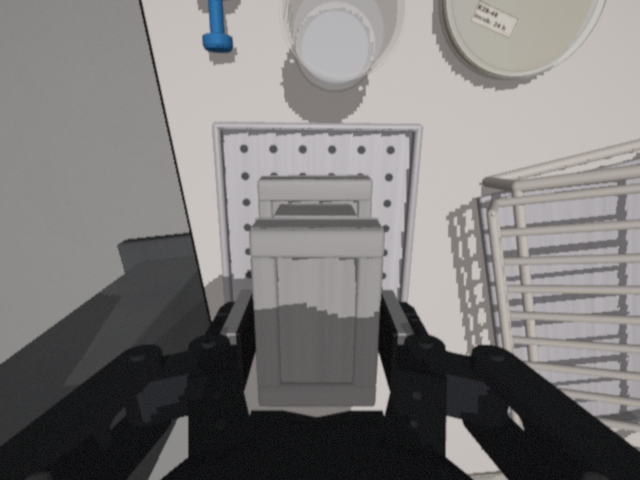

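The lid is level and in line with the boxes. I'll lower it, watching force.

Call:
step_arm:
  commands:
    - [-0.005, -0.006, 0.2, 0, 0, 0]
    - [-0.005, -0.006, 0.33, 0, 0, 0]
    - [-0.005, -0.006, 0.38, 0, 0, 0]
    - [-0.005, -0.006, 0.38, 0, 0, 0]

```text
clock: 35.5
tool_pos: [0.4561, 0.3557, 0.0547]
tool_rot: [[0.111, 0.994, -0.0], [0.994, -0.111, 0.0], [-0.0, -0.0, -1.0]]
contact_force: [0.1, -0.5, -0.5]
width: 0.0493
```

Call:
step_arm:
  commands:
    - [0, 0, 0.04, 0, 0, 0]
    - [0, 0, 0.07, 0, 0, 0]
    - [0, 0, 0.07, 0, 0, 0]

```text
clock: 35.88
tool_pos: [0.456, 0.3556, 0.049]
tool_rot: [[0.111, 0.994, -0.0], [0.994, -0.111, -0.0], [-0.0, -0.0, -1.0]]
contact_force: [-0.5, -0.5, -1.0]
width: 0.0488
```

Skirt is over the rim with no contact. Down to near seat, release, and look.

Call:
step_arm:
  commands:
    - [0, 0, 0.02, 0, 0, 0]
    - [0, 0, 0.03, 0, 0, 0]
    - [0, 0, 0.03, 0, 0, 0]

```text
clock: 36.25
tool_pos: [0.4561, 0.3557, 0.0469]
tool_rot: [[0.111, 0.994, 0.0], [0.994, -0.111, 0.0], [0.0, 0.0, -1.0]]
contact_force: [-2.4, -0.5, 4.2]
width: 0.0487
```

Call:
step_arm:
  commands:
    - [0, 0, 0, 0, 0, 0]
    - [0, 0, 0, 0, 0, 0]
    - [0, 0, 0, 0, 0, 0]
    - [0, 0, 0, 0, 0, 0]
  jaw: -0.45

```text
clock: 36.75
tool_pos: [0.4561, 0.3557, 0.0467]
tool_rot: [[0.111, 0.994, -0.0], [0.994, -0.111, 0.0], [0.0, -0.0, -1.0]]
contact_force: [1.0, -0.0, 0.1]
width: 0.0621
```

Call:
step_arm:
  commands:
    - [0, 0, -0.4, 0, 0, 0]
    - [0, 0, -0.9, 0, 0, 0]
    - [0, 0, -0.9, 0, 0, 0]
    - [0, 0, -0.9, 0, 0, 0]

```text
clock: 37.25
tool_pos: [0.4559, 0.3556, 0.1182]
tool_rot: [[0.111, 0.994, -0.001], [0.994, -0.111, -0.0], [-0.0, -0.001, -1.0]]
contact_force: [0.5, 0.3, -0.3]
width: 0.0617
```

```bash
python3 - <<'E'
from h import *
s=sync();d=snap("w21","wrist")
cv2.imwrite("pics/w21A.png",cv2.resize(d["img"][130:400,210:430],None,fx=2.9,fy=2.9,interpolation=cv2.INTER_CUBIC)[:800])
E
```

```text
{'clock': 37.25, 'tool_pos': [0.4559, 0.3556, 0.1182], 'contact_force': [0.4836, 0.3371, -0.306], 'width': 0.0617}
```

View pics/w21A.png

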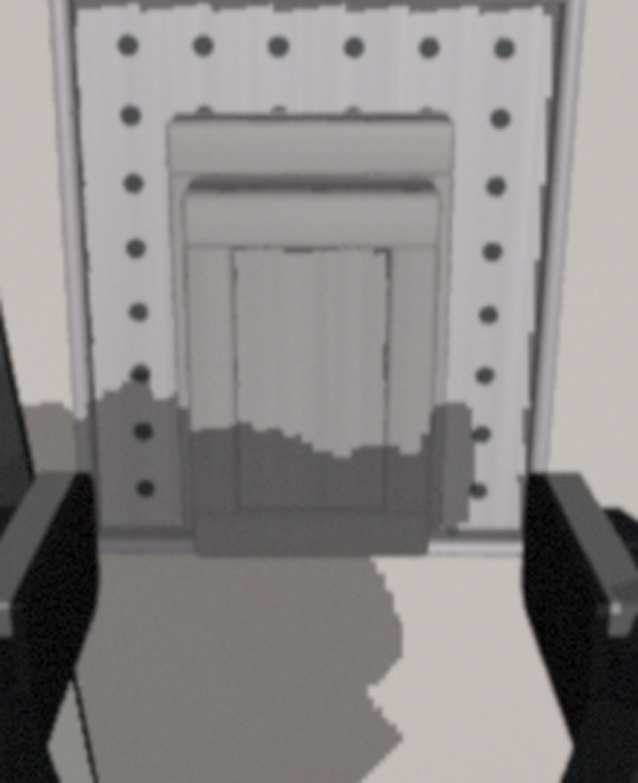

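The small lid is seated square. Now press it with the closed jaws.

Call:
step_arm:
  commands:
    - [0, 0, 0.2, 0, 0, 0]
    - [0, 0, 0.4, 0, 0, 0]
    - [0, 0, 0.4, 0, 0, 0]
    - [0, 0, 0.62, 0, 0, 0]
    - [0, 0, 0.62, 0, 0, 0]
    - [0, 0, 0.62, 0, 0, 0]
  jaw: 1

```text
clock: 38.05
tool_pos: [0.4563, 0.3558, 0.0697]
tool_rot: [[0.111, 0.994, 0.0], [0.994, -0.111, 0.0], [0.0, 0.0, -1.0]]
contact_force: [0.1, -0.9, 0.4]
width: -0.0
```

Call:
step_arm:
  commands:
    - [0, 0, 0.03, 0, 0, 0]
    - [0, 0, 0.05, 0, 0, 0]
    - [0, 0, 0.05, 0, 0, 0]

```text
clock: 38.42
tool_pos: [0.456, 0.3557, 0.0651]
tool_rot: [[0.111, 0.994, -0.0], [0.994, -0.111, 0.0], [0.0, -0.0, -1.0]]
contact_force: [0.2, -0.6, 0.1]
width: 0.0
```

Call:
step_arm:
  commands:
    - [0, 0, 0.03, 0, 0, 0]
    - [0, 0, 0.03, 0, 0, 0]

```text
clock: 38.67
tool_pos: [0.456, 0.3556, 0.0625]
tool_rot: [[0.111, 0.994, -0.0], [0.994, -0.111, -0.0], [-0.0, -0.0, -1.0]]
contact_force: [-0.4, 0.4, 0.1]
width: -0.0
```

Call:
step_arm:
  commands:
    - [0, 0, 0.02, 0, 0, 0]
    - [0, 0, 0.03, 0, 0, 0]
    - [0, 0, 0.03, 0, 0, 0]

```text
clock: 39.05
tool_pos: [0.456, 0.3557, 0.0603]
tool_rot: [[0.111, 0.994, -0.0], [0.994, -0.111, 0.0], [0.0, -0.0, -1.0]]
contact_force: [-0.2, -0.1, -0.2]
width: -0.0002
```

Call:
step_arm:
  commands:
    - [0, 0, 0.025, 0, 0, 0]
    - [0, 0, 0.025, 0, 0, 0]
    - [0, 0, 0.025, 0, 0, 0]

```text
clock: 39.42
tool_pos: [0.4563, 0.3558, 0.0601]
tool_rot: [[0.111, 0.994, 0.002], [0.994, -0.111, 0.001], [0.001, 0.001, -1.0]]
contact_force: [-6.9, -4.2, 26.9]
width: -0.0002
```

Contact at TCP z 0.0601–0.0603, 34 mm above the large-lid contact (0.0262). That is exactly the nominal height, so both lids are fully down. Retract and do the final check.

Call:
step_arm:
  commands:
    - [0, 0, -0.3, 0, 0, 0]
    - [0, 0, -0.9, 0, 0, 0]
    - [0, 0, -0.9, 0, 0, 0]
    - [0, 0, -0.9, 0, 0, 0]

```text
clock: 39.92
tool_pos: [0.4559, 0.3556, 0.1298]
tool_rot: [[0.111, 0.994, -0.0], [0.994, -0.111, -0.0], [-0.0, -0.0, -1.0]]
contact_force: [-1.5, -0.1, -0.3]
width: -0.0003
```

```bash
python3 - <<'E'
from h import *
s=sync();d=snap("w22","wrist");e=snap("s22","side")
u=proj(e,[[.456,.356,.05]])[0].astype(int)-[64,48]
a=cv2.resize(d["img"][100:400,180:480],(400,400));b=cv2.resize(e["img"][u[1]-16:u[1]+112,u[0]:u[0]+128],(400,400),interpolation=cv2.INTER_CUBIC)
cv2.imwrite("pics/f22.png",np.hstack([a,b]))
cv2.imwrite("pics/w22A.png",cv2.resize(d["img"][130:400,210:430],None,fx=2.9,fy=2.9,interpolation=cv2.INTER_CUBIC)[:600])
E
```

```text
{'clock': 39.925, 'tool_pos': [0.4559, 0.3556, 0.1298], 'contact_force': [-1.5257, -0.1426, -0.3361], 'width': -0.0003}
```

View pics/f22.png

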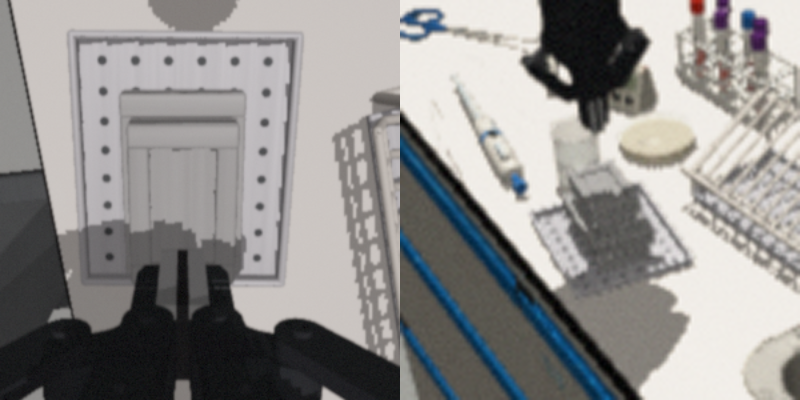

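View pics/w22A.png

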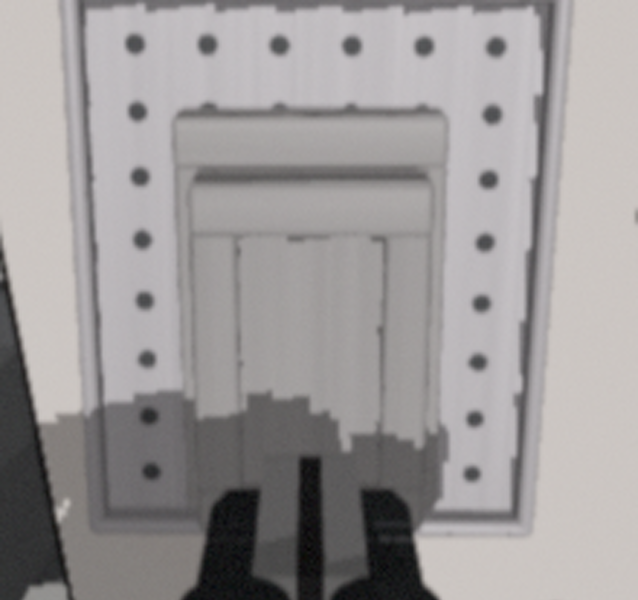

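The stack stands square and centred in the tray, with both lids level and the gripper clear. Handing in.

```bash
python3 -c "
from workcell import *
print(hand_in())"
```

```text
the job is handed in; nothing more can be done
None
```

The job is handed in at about 40 s on the robot clock. The large box is in the middle of the tray under its lid. The small box stands in that lid's sunken panel under its own lid. Both lids were pressed with closed jaws, up to about 65 N on the large one and 27 N on the small one. The hand-in reported no verdict.

**Final checks**
- **Lids down:** the press contact on the small lid came at 0.0601–0.0603 m, 34 mm above the large lid's contact at 0.0262 m. That matches two fully seated lids.
- **Position:** the last pictures show the stack square, level and centred in the tray. My camera fits put lids and boxes within about 1–2 mm and 0.5° of each other.
- **Bystanders:** the beaker and culture dish look unmoved in the last pictures. The arm never went near the slide bundle and only passed over the forceps, so I did not re-measure those two.
- **Tips and clearance:** the boxes stayed level throughout, and the gripper was clear of everything at the end.

**What disagreed**
- **Fingertip offset:** the stated fingertips 22 mm ahead of the TCP did not hold. Two cameras put them about 30 mm behind it with the jaws open, and the press contact gave about 14 mm behind with the jaws shut. I worked from the measured values.
- **Camera height:** the wrist camera read heights about 2–2.5 mm low, and in one early fit of the large box about 5 mm low. I allowed about 2 mm for this in the grip heights.

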